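# Stow the telescopic draught shields in the instrument drawer

### The arm

A 6-joint arm with a two-finger parallel gripper is mounted at the origin on the work surface. World frame = base frame: x ahead of the robot, y to its left, z up, the work surface at z = 0. Lengths are in mm, angles in rad, forces in N, time in s.
With the tool pointing down it reaches from about 300 to 950 mm from the base axis. Payload 3.1 kg.
Tool frame: the origin (TCP) lies midway between the tips of the shut fingers; the grasp point (between the pads) lies 19 mm behind it (arm.grasp_offset is the distance from the TCP to the grasp point, in mm); z points along the fingers, y is the direction in which the jaws open and shut (so a half turn about z gives the same grasp; the last joint's range is limited). The gripper opens to 85 mm and grips with 20 to 120 N. Pads are 22 mm wide; open, the fingers measure 114 mm over their backs; the gripper's body (76 mm by 85 mm) begins 54 mm behind the grasp point. The pads swing forward as they close: fully open they stand 13 mm farther back than shut.
Start: joints at [1.259, 0.308, 1.634, -0, 1.2, -0.07], TCP at [149.683, 606.817, 231.272] pointing down, gripper open.
Joint ranges: [-3.06, 3.06], [-0.79, 1.96], [0.05, 2.63], [-1.19, 4.34], [0.05, 2.64], [-2.94, 2.94]. Speed limits (rad/s): [2.79, 2.79, 3.14, 3.14, 3.14, 3.14].

### API

Orientations are given as a unit quaternion [w, x, y, z].
In Python, from workcell import arm gives the robot as it stands.
- The arm moves only by the shell command python3 -m creep 'ROWS' [FORCE]. ROWS is JSON, a list of rows, each a list of 7 numbers: the shift along the world's x, y, z scaled (see below), then the turn, a rotation vector about the world's x, y, z scaled (see below), then the closure, from 0 (fully open) to 1 (shut). A call has 1 to 12 rows; each row is the pose to reach, as a shift and turn from the pose commanded when the call began; what a row does not reach only later rows make up. The controller multiplies each number of a shift by 75 cm and each number of a turn by 30 degrees. A row lasts 1/10 s, in which the tool goes at most 50 mm and 8.59 degrees, less where a joint would pass 70% of its speed; a pose out of reach is approached as far as the arm can. A call with a number of a shift or a turn outside -1 to 1 is refused whole. A call with a gripper value outside its range is refused whole. The fingers move at their own pace and stop on an object; FORCE is the grip in N (left out, the last holds). Time passes only in rows, so rows that repeat a pose let the fingers close. It gives the time, the measured TCP pose, the force and the opening at its end, in the units of the state.
- arm.get_state(): the state, without advancing time (a new reading comes with each control period).
- arm.read_camera(name): name is "scene" or "side" or "wrist"; returns a dict with "pixels" (420x560x3 uint8, blue, green, red), "K" (3x3 intrinsics, pixels), "R" (3x3) and "t" (3): a world point X has camera coordinates R X + t; the wrist camera has in their place "mount" (4x4, takes a point from camera to tool coordinates, whose origin is the TCP and whose axes are the flange's). Camera axes: x right, y down, z forward; pixel columns grow to the right and rows downward; lengths in mm; the calibration is good to about 2 mm. A picture is of the moment at which its call begins: read the wrist's pose just before it. There is no depth.
- arm.hand_in(): hands the job in, once; it reports no verdict.
The state is a dict: "t": time; "joints": joint angles; "joint_velocities": joint speeds; "joint_torque": joint torques, N m; "tcp_pos": TCP position; "tool_rot": TCP orientation; "wrist_force": force on the tool from outside, world axes, zero at the start; "wrist_torque": the same for the moment, N m; "opening": finger opening in mm.
Only numpy, scipy, OpenCV 4.12 (cv2) and the standard library are available. Lean on these libraries where they do the work, as an engineer would, in place of code of your own. Each camera call takes 0.05 s, during which the arm holds its last target.

### The job

The measuring session is over: put the telescopic draught shields standing on the bench (three or four of them) away. Pull the drawer open by its handle, push every shield's tubes down fully home, always the innermost tube before the middle one, stand all the shields upright in the open drawer, then push the drawer fully shut; leave the other things on the bench where they are.

Things in the scene. Friction and masses are not known exactly. Their poses are not given: they have to be found in the camera images.
- drawer (a joint): Drawer of the low grey drawer unit (220 deep x 400 wide x 125 high): 0 shut, 0.150 m fully open, sliding out of the unit's front towards the robot side, along the -x axis of point drawer_bay. Slides with about 2 N of friction and stays where it is left.
- drawer_handle (a point): Middle of the drawer's steel bar handle: bar 10 mm thick, 110 mm long, level, along this point's y axis, its middle 45 mm in front of the white drawer front (clear gap 40 mm); 105 mm above the bench and 20 mm below the unit's top, so it can be taken from above. Moves with the drawer, which opens along the point's -x axis.
- drawer_bay (a point): Centre of the drawer's inner floor, 18 mm above the bench, moving with the drawer; z up, -x the way it opens. Floor 164 (x) by 366 (y) mm; drawer front 103 high over the floor, sides and back 45. Handle middle at (-0.139, 0, 0.087) in this frame. Fully open, the unit's front edge (125 above the bench) is 69 mm to +x. Under the unit's top are 99 mm over the floor: only collapsed shields fit.
- shield_a_grip (a point): Telescopic draught shield with blue bands (may be absent): three nested upright round metal tubes, 0.3 to 0.5 kg in all. This point is the centre of its fixed outer sleeve (54 mm across, 62 mm high, with a blue band near its foot), 31 mm above its foot; z along the tubes, upward. Collapsed, the whole is 70 mm high; fully drawn out, 160 mm.
- shield_a_cap (a point): Centre of the closed top of the innermost tube of the blue shield (30 mm across, flat blue cap, can be pressed down on). When all is home it is 39 mm above the shield's grip point.
- inner_a (a joint): Innermost tube (30 mm across) of the blue shield: how far it is pushed into the middle tube; 0 drawn out, 0.045 m fully home (its cap then stands 4 mm proud of the middle tube's rim). Slides with about 3.5 N of friction and stays where left; pressing on the cap moves it first, as the middle tube is stiffer.
- mid_a (a joint): Middle tube (42 mm across, blue rim) of the blue shield: how far it is pushed into the outer sleeve; 0 drawn out, 0.045 m fully home (its rim then stands 4 mm proud of the outer sleeve). Slides with about 8 N of friction; with the innermost tube home, pressing on the cap drives it.
- shield_b_grip (a point): Telescopic draught shield with green bands (may be absent): three nested upright round metal tubes, 0.3 to 0.5 kg in all. This point is the centre of its fixed outer sleeve (54 mm across, 62 mm high, with a green band near its foot), 31 mm above its foot; z along the tubes, upward. Collapsed, the whole is 70 mm high; fully drawn out, 160 mm.
- shield_b_cap (a point): Centre of the closed top of the innermost tube of the green shield (30 mm across, flat green cap, can be pressed down on). When all is home it is 39 mm above the shield's grip point.
- inner_b (a joint): Innermost tube (30 mm across) of the green shield: how far it is pushed into the middle tube; 0 drawn out, 0.045 m fully home (its cap then stands 4 mm proud of the middle tube's rim). Slides with about 3.5 N of friction and stays where left; pressing on the cap moves it first, as the middle tube is stiffer.
- mid_b (a joint): Middle tube (42 mm across, green rim) of the green shield: how far it is pushed into the outer sleeve; 0 drawn out, 0.045 m fully home (its rim then stands 4 mm proud of the outer sleeve). Slides with about 8 N of friction; with the innermost tube home, pressing on the cap drives it.
- shield_c_grip (a point): Telescopic draught shield with orange bands (may be absent): three nested upright round metal tubes, 0.3 to 0.5 kg in all. This point is the centre of its fixed outer sleeve (54 mm across, 62 mm high, with a orange band near its foot), 31 mm above its foot; z along the tubes, upward. Collapsed, the whole is 70 mm high; fully drawn out, 160 mm.
- shield_c_cap (a point): Centre of the closed top of the innermost tube of the orange shield (30 mm across, flat orange cap, can be pressed down on). When all is home it is 39 mm above the shield's grip point.
- inner_c (a joint): Innermost tube (30 mm across) of the orange shield: how far it is pushed into the middle tube; 0 drawn out, 0.045 m fully home (its cap then stands 4 mm proud of the middle tube's rim). Slides with about 3.5 N of friction and stays where left; pressing on the cap moves it first, as the middle tube is stiffer.
- mid_c (a joint): Middle tube (42 mm across, orange rim) of the orange shield: how far it is pushed into the outer sleeve; 0 drawn out, 0.045 m fully home (its rim then stands 4 mm proud of the outer sleeve). Slides with about 8 N of friction; with the innermost tube home, pressing on the cap drives it.
- shield_d_grip (a point): Telescopic draught shield with yellow bands (may be absent): three nested upright round metal tubes, 0.3 to 0.5 kg in all. This point is the centre of its fixed outer sleeve (54 mm across, 62 mm high, with a yellow band near its foot), 31 mm above its foot; z along the tubes, upward. Collapsed, the whole is 70 mm high; fully drawn out, 160 mm.
- shield_d_cap (a point): Centre of the closed top of the innermost tube of the yellow shield (30 mm across, flat yellow cap, can be pressed down on). When all is home it is 39 mm above the shield's grip point.
- inner_d (a joint): Innermost tube (30 mm across) of the yellow shield: how far it is pushed into the middle tube; 0 drawn out, 0.045 m fully home (its cap then stands 4 mm proud of the middle tube's rim). Slides with about 3.5 N of friction and stays where left; pressing on the cap moves it first, as the middle tube is stiffer.
- mid_d (a joint): Middle tube (42 mm across, yellow rim) of the yellow shield: how far it is pushed into the outer sleeve; 0 drawn out, 0.045 m fully home (its rim then stands 4 mm proud of the outer sleeve). Slides with about 8 N of friction; with the innermost tube home, pressing on the cap drives it.
- tin: Bystander: grey sample tin, 68 mm across, 75 high; origin at the centre of its foot.
- jar: Bystander: amber jar, 56 mm across, 70 high; origin at the centre of its foot.
- mouse: Bystander: black round computer mouse, 60 mm across, 33 high; origin under its centre.
- spatula: Bystander: flat spatula with wooden handle, 190 mm long, lying along its x axis; origin under its middle.
- beaker: Bystander: glass beaker, 66 mm across, 80 high; origin at the centre of its foot.

How it is judged (in metres and radians):
On the way, in this order (a step that is already met when the one before it is completed fails the run):
1. the drawer has been pulled open by at least 100 mm (value of joint drawer above 0.1 m), for 0.2 s.
2. every shield stands upright in the open drawer with both tubes home, released (value of joint each of inner_a, mid_a, inner_b, mid_b, inner_c, mid_c, inner_d, mid_d above 0.042 m and angle between each of shield_a_grip, shield_b_grip, shield_c_grip, shield_d_grip's own z axis and vertical below 0.12 rad and x of shield_a_grip in the frame of drawer_bay between -0.08 and 0.08 m and y of shield_a_grip in the frame of drawer_bay between -0.18 and 0.18 m and z of shield_a_grip in the frame of drawer_bay between 0.026 and 0.036 m and linear speed of each of shield_a, shield_b, shield_c, shield_d below 0.03 m/s and x of shield_b_grip in the frame of drawer_bay between -0.08 and 0.08 m and y of shield_b_grip in the frame of drawer_bay between -0.18 and 0.18 m and z of shield_b_grip in the frame of drawer_bay between 0.026 and 0.036 m and x of shield_c_grip in the frame of drawer_bay between -0.08 and 0.08 m and y of shield_c_grip in the frame of drawer_bay between -0.18 and 0.18 m and z of shield_c_grip in the frame of drawer_bay between 0.026 and 0.036 m and x of shield_d_grip in the frame of drawer_bay between -0.08 and 0.08 m and y of shield_d_grip in the frame of drawer_bay between -0.18 and 0.18 m and z of shield_d_grip in the frame of drawer_bay between 0.026 and 0.036 m and value of joint drawer above 0.06 m and contact force between the fingers and shield_a below 0.3 N and contact force between the fingers and shield_b below 0.3 N and contact force between the fingers and shield_c below 0.3 N and contact force between the fingers and shield_d below 0.3 N), for 0.2 s.
At the end, for the whole second after the job is handed in: The drawer is shut to within 6 mm; every shield present stands upright (within 0.12 rad) and at rest on the drawer's floor, with its innermost and its middle tube home to within 3 mm (value of joint each of inner_a, mid_a, inner_b, mid_b, inner_c, mid_c, inner_d, mid_d above 0.042 m and angle between each of shield_a_grip, shield_b_grip, shield_c_grip, shield_d_grip's own z axis and vertical below 0.12 rad and x of shield_a_grip in the frame of drawer_bay between -0.08 and 0.08 m and y of shield_a_grip in the frame of drawer_bay between -0.18 and 0.18 m and z of shield_a_grip in the frame of drawer_bay between 0.026 and 0.036 m and linear speed of each of shield_a, shield_b, shield_c, shield_d below 0.03 m/s and x of shield_b_grip in the frame of drawer_bay between -0.08 and 0.08 m and y of shield_b_grip in the frame of drawer_bay between -0.18 and 0.18 m and z of shield_b_grip in the frame of drawer_bay between 0.026 and 0.036 m and x of shield_c_grip in the frame of drawer_bay between -0.08 and 0.08 m and y of shield_c_grip in the frame of drawer_bay between -0.18 and 0.18 m and z of shield_c_grip in the frame of drawer_bay between 0.026 and 0.036 m and x of shield_d_grip in the frame of drawer_bay between -0.08 and 0.08 m and y of shield_d_grip in the frame of drawer_bay between -0.18 and 0.18 m and z of shield_d_grip in the frame of drawer_bay between 0.026 and 0.036 m and value of joint drawer below 0.006 m); the robot touches nothing.
It fails at once if the middle tube of the blue shield is pushed in (past 18 mm) before its innermost tube is home (within 8 mm) (value of joint mid_a above 0.018 m and value of joint inner_a below 0.037 m).
It fails at once if the middle tube of the green shield is pushed in (past 18 mm) before its innermost tube is home (within 8 mm) (value of joint mid_b above 0.018 m and value of joint inner_b below 0.037 m).
It fails at once if the middle tube of the orange shield is pushed in (past 18 mm) before its innermost tube is home (within 8 mm) (value of joint mid_c above 0.018 m and value of joint inner_c below 0.037 m).
It fails at once if the middle tube of the yellow shield is pushed in (past 18 mm) before its innermost tube is home (within 8 mm) (value of joint mid_d above 0.018 m and value of joint inner_d below 0.037 m).
It fails at once if a bystander (tin, jar, mouse, spatula, beaker) is moved more than 50 mm (distance of any of tin, jar, mouse, spatula, beaker from where it was at the start of the episode above 0.05 m).
Of shield_a, shield_b, shield_c, shield_d only 3 to 4 are there at a start; the rules pass over those that are not, and their reading is None.
At some moment in a run one of shield_a, shield_b, shield_c, shield_d may be knocked a few centimetres aside while the robot is not near it.
It also fails if it takes over 210 s, if anything falls off the work surface, if the arm or the gripper's body presses on something with over 40 N, if the wrist force passes 120 N, or if a joint passes its speed limit or range.

## Working session

There is one attempt and no reset: what is moved stays moved. The work goes in short steps, Python scripts to look and compute and a shell command to move; the robot and the scene stay as the last step left them, time stands still between calls to the robot, and variables do not carry over. Pictures are saved under pics/ and viewed, and the job is handed in when it is done.

```bash
ls; mkdir -p pics
cat > h.py <<'E'
from workcell import arm
import numpy as np, cv2
def cam(n,fn=None):
    s=arm.get_state(); c=arm.read_camera(n)
    if fn: cv2.imwrite('pics/'+fn,c['pixels'])
    return s,c
E
python3 - <<'E'
from h import *
print(arm.get_state()); print(arm.grasp_offset)
for n in ['scene','side','wrist']:
    s,c=cam(n,n+'0.png'); print(n,{k:np.round(v,4).tolist() for k,v in c.items() if k!='pixels'})
E
```

```text
pics
{'t': 0.0, 'joints': array([ 1.25930097e+00,  3.09021543e-01,  1.63523602e+00, -1.44784961e-05,
        1.19966710e+00, -6.96561283e-02]), 'joint_velocities': array([-9.62759872e-04, -1.27898024e-05, -2.55153033e-04, -1.52183642e-03,
        1.25387482e-03,  8.22747505e-05]), 'joint_torque': array([-1.17166979e-03, -4.15251553e+01, -2.76663762e+01, -3.32573700e-04,
        1.04410364e-02, -2.78686770e-06]), 'tcp_pos': array([149.42672724, 606.01033193, 230.01319985]), 'tool_rot': array([-2.14248699e-04,  1.20622461e-01,  9.92697770e-01, -1.14617388e-03]), 'wrist_force': array([-0.47771506, -0.13410816, -0.48953287]), 'wrist_torque': array([-0.03027683,  0.01445383,  0.01881336]), 'opening': 85.49144571378491}
18.700000000000003
scene {'K': [[421.5134, 0.0, 284.5675], [0.0, 421.5134, 204.4957], [0.0, 0.0, 1.0]], 'R': [[0.6858, 0.7278, -0.0094], [0.5155, -0.4948, -0.6996], [-0.5138, 0.4749, -0.7144]], 't': [-312.244, -222.7918, 1499.4745]}
side {'K': [[427.2627, 0.0, 284.2329], [0.0, 427.2627, 212.6115], [0.0, 0.0, 1.0]], 'R': [[-0.9931, -0.1171, 0.0008], [-0.0853, 0.7194, -0.6894], [0.0801, -0.6847, -0.7244]], 't': [527.993, 192.4854, 977.4327]}
wrist {'K': [[331.1784, 0.0, 277.8118], [0.0, 331.1784, 204.5568], [0.0, 0.0, 1.0]], 'mount': [[0.0006, -0.961, -0.2764, 71.0381], [1.0, 0.0008, -0.0007, 0.9423], [0.0009, -0.2764, 0.961, -142.7578], [0.0, 0.0, 0.0, 1.0]]}
```

View pics/scene0.png

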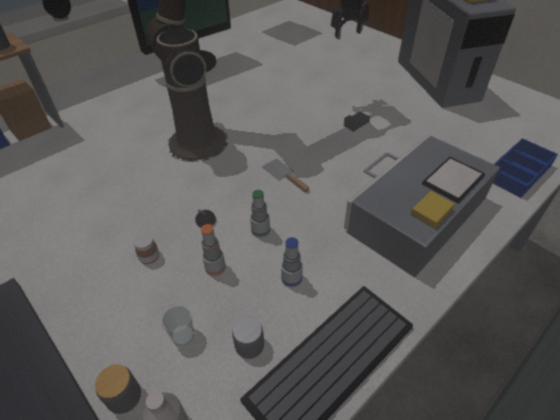

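View pics/side0.png

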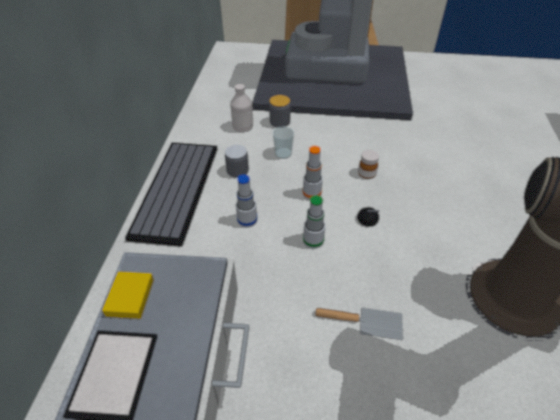

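View pics/wrist0.png

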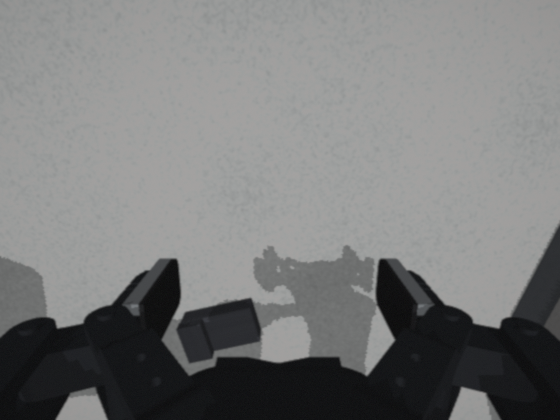

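The pictures show three shields. In the scene view, blue is at (291,262), green at (260,213) and orange at (212,250). The drawer handle is at about (380,165) in the scene view and (242,355) in the side view. Next I measure them from both views.

```bash
cat >> h.py <<'E'
def ray(c,uv):
    d=np.linalg.inv(c['K'])@np.array([uv[0],uv[1],1.]); R=c['R'];return -R.T@c['t'], (R.T@d)/np.linalg.norm(d)
def onplane(c,uv,z):
    o,d=ray(c,uv); return o+d*(z-o[2])/d[2]
def tri(rs):
    A=np.zeros((3,3));b=np.zeros(3)
    for o,d in rs:
        P=np.eye(3)-np.outer(d,d);A+=P;b+=P@o
    X=np.linalg.solve(A,b); return X,[np.linalg.norm((np.eye(3)-np.outer(d,d))@(X-o)) for o,d in rs]
def wristcal(s,c):
    w,x,y,z=s['tool_rot']
    from scipy.spatial.transform import Rotation as Ro
    Rt=Ro.from_quat([x,y,z,w]).as_matrix(); M=c['mount']
    Rwc=Rt@M[:3,:3]; o=Rt@M[:3,3]+s['tcp_pos']
    return dict(K=c['K'],R=Rwc.T,t=-Rwc.T@o,pixels=c['pixels'])
HUE={'blue':(105,128),'green':(60,85),'orange':(3,12),'yellow':(22,34)}
def blobs(c,col,amin=8):
    hsv=cv2.cvtColor(c['pixels'],cv2.COLOR_BGR2HSV); lo,hi=HUE[col]
    m=cv2.inRange(hsv,(lo,130,60),(hi,255,255))
    n,l,st,ce=cv2.connectedComponentsWithStats(m)
    return [(ce[i].round(1).tolist(),st[i].tolist()) for i in range(1,n) if st[i,4]>=amin]
E
python3 - <<'E'
from h import *
for n in ['scene','side']:
    s,c=cam(n)
    for k in HUE: print(n,k,blobs(c,k))
    im=c['pixels']
    crop=im[130:270,330:520] if n=='scene' else im[230:420,60:270]
    k=4 if n=='scene' else 3
    cv2.imwrite(f'pics/{n}1.png',cv2.resize(crop,None,fx=k,fy=k,interpolation=cv2.INTER_CUBIC)[:600,:800])
E
```

```text
scene blue [([527.4, 168.8], [500, 152, 56, 34, 313])]
scene green []
scene orange [([206.8, 228.5], [202, 224, 11, 10, 84])]
scene yellow [([471.8, 0.2], [468, 0, 10, 2, 12]), ([433.1, 206.7], [414, 192, 39, 30, 655])]
side blue [([501.6, 27.4], [435, 0, 125, 58, 6340]), ([242.8, 178.6], [238, 174, 11, 10, 85]), ([247.7, 223.3], [241, 221, 14, 4, 18])]
side green [([315.9, 200.1], [311, 196, 11, 9, 78])]
side orange [([315.5, 149.9], [310, 146, 10, 8, 19])]
side yellow [([127.8, 294.8], [103, 272, 50, 47, 1743])]
```

View pics/scene1.png

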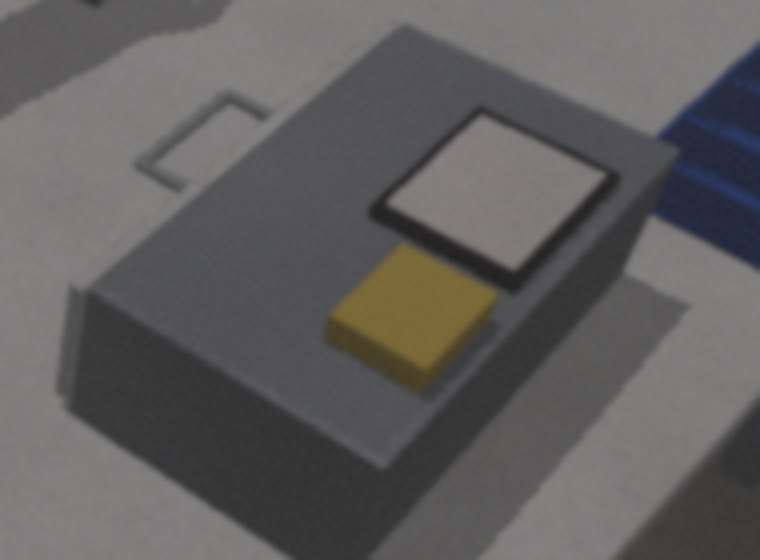

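View pics/side1.png

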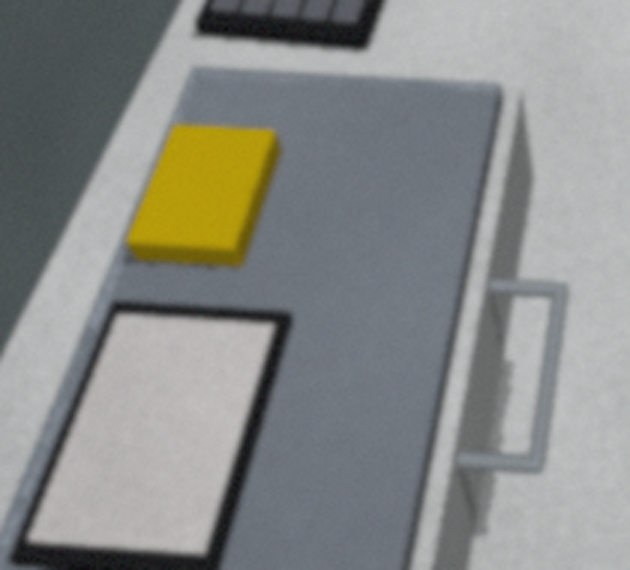

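Run:
```python
from h import *
s,c=cam('scene')
im=c['pixels'];cv2.imwrite('pics/s2.png',cv2.resize(im[180:300,180:320],None,fx=5,fy=5,interpolation=cv2.INTER_CUBIC))
hsv=cv2.cvtColor(im,cv2.COLOR_BGR2HSV)
for u,v in [(258,194),(292,243),(208,229)]: print(hsv[v-1:v+2,u-1:u+2].reshape(-1,3).tolist())
```

```text
[[64, 87, 82], [67, 96, 82], [64, 93, 82], [65, 89, 83], [65, 90, 82], [64, 89, 83], [64, 87, 82], [65, 89, 83], [64, 86, 83]]
[[113, 129, 101], [113, 125, 102], [113, 126, 103], [113, 125, 102], [113, 128, 102], [113, 129, 103], [112, 129, 101], [113, 129, 101], [113, 130, 102]]
[[10, 145, 132], [9, 147, 132], [10, 147, 132], [10, 145, 132], [10, 145, 132], [9, 139, 134], [9, 142, 135], [10, 147, 134], [9, 146, 133]]
```

```bash
sed -i 's/(lo,130,60)/(lo,SMIN,50)/; s/^HUE=/SMIN=80\nHUE=/' h.py
python3 - <<'E'
from h import *
_,a=cam('scene');_,b=cam('side')
def T(u,v): 
    X,e=tri([ray(a,u),ray(b,v)]);return X.round(1),np.round(e,1)
for k in ['blue','green','orange']:
    print(k,blobs(a,k),blobs(b,k))
E1=T((365,170.75),(247.7,325.3));E2=T((387,154),(239,385.7));print(E1,E2)
print('corner',T((353,202.5),(226.7,259.3)))
E
```

```text
blue [([2.6, 140.4], [0, 130, 9, 18, 89]), ([522.5, 166.5], [493, 139, 64, 58, 2100]), ([291.5, 242.4], [286, 238, 12, 10, 97])] [([501.3, 27.8], [435, 0, 125, 59, 6456]), ([242.8, 178.3], [237, 173, 13, 11, 105]), ([244.8, 198.8], [239, 197, 13, 4, 19]), ([246.8, 222.9], [238, 220, 18, 6, 53])]
green [([257.7, 193.5], [254, 191, 9, 6, 46])] [([315.8, 200.1], [310, 195, 12, 10, 87]), ([313.5, 244.5], [305, 242, 17, 5, 32])]
orange [([308.8, 0.4], [306, 0, 7, 3, 9]), ([315.4, 2.1], [312, 0, 8, 5, 19]), ([329.8, 3.8], [320, 0, 21, 11, 108]), ([388.7, 15.5], [368, 0, 41, 37, 607]), ([206.6, 228.6], [201, 223, 12, 12, 115]), ([141.1, 253.1], [138, 252, 7, 3, 8]), ([215.5, 272.1], [207, 268, 17, 7, 35])] [([314.4, 149.4], [309, 146, 12, 8, 36]), ([313.4, 169.3], [308, 168, 12, 3, 19]), ([306.0, 194.6], [303, 192, 8, 6, 22])]
(array([579.7, 201.3, 106.9]), array([2.2, 2.2])) (array([574.7, 313.6, 102.9]), array([1.8, 1.8]))
corner (array([648.2,  64.1, 122.4]), array([2.5, 2.5]))
```

View pics/s2.png

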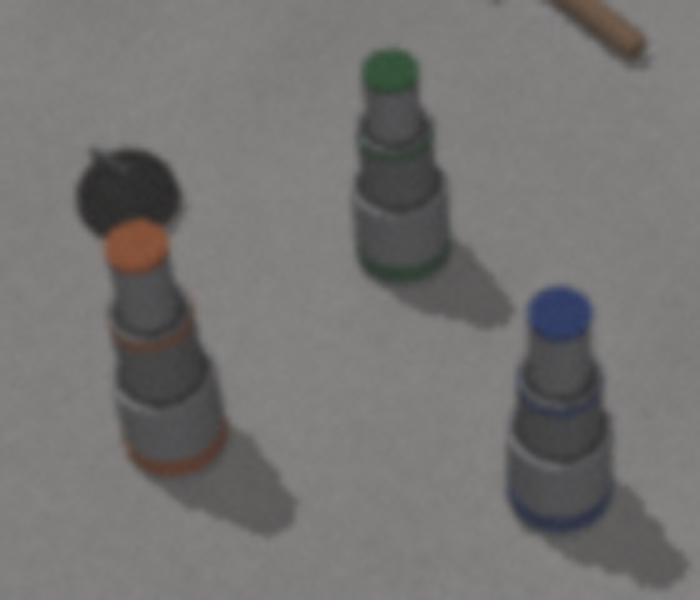

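Run:
```python
from h import *
_,a=cam('scene');_,b=cam('side')
def T(u,v): 
    X,e=tri([ray(a,u),ray(b,v)]);return X.round(1),np.round(e,1)
print('blue',T((291.5,242.4),(242.8,178)))
print('green',T((257.9,193.8),(315.8,200)))
print('orange',T((207,228.4),(314.8,149.8)))
for n,u in [('front L',(353,202.5)),('front R',(431.3,136.3)),('backL',(426.5,247)),('backR',(500,167.5))]: print(n,onplane(a,u,125).round(1))
# bystanders approx
for n,u,z in [('mouse',(205,219),15),('spat',(287,175),5),('spatblade',(276,168),2),('spathandleend',(306,188),5),('tin top',(248,328),75),('beaker top',(178,317),80),('jar top',(144,242),70)]: print(n,onplane(a,u,z).round(0))
for n,u,z in [('mouse',(368,216),15),('tin',(237,153),75),('beaker',(284,135),80),('bladeL',(360,323),2),('bladeR',(403,325),2),('handleend',(317,313),5)]: print('side',n,onplane(b,u,z).round(0))
```

```text
blue (array([ 652. , -161.8,  150.6]), array([0.5, 0.5]))
green (array([ 472.1, -110.1,  147.5]), array([0.6, 0.6]))
orange (array([ 486.5, -281.5,  158.2]), array([0.5, 0.5]))
front L [652.   62.8 125. ]
front R [632.4 457.8 125. ]
backL [868.7  74.4 125. ]
backR [849.8 470.6 125. ]
mouse [ 337. -205.   15.]
spat [355. 105.   5.]
spatblade [302. 105.   2.]
spathandleend [441. 106.   5.]
tin top [ 714. -352.   75.]
beaker top [ 590. -448.   80.]
jar top [ 341. -390.   70.]
side mouse [ 332. -201.   15.]
side tin [ 708. -348.   75.]
side beaker [ 585. -442.   80.]
side bladeL [353. 110.   2.]
side bladeR [260. 104.   2.]
side handleend [447.  98.   5.]
```

```bash
python3 -m creep '[[0.57,-0.465,-0.04,0,0,-1,0.7],[0.57,-0.465,-0.04,0,0,-1,0.7],[0.57,-0.465,-0.04,0,0,-1,0.7],[0.57,-0.465,-0.04,0,0,-1,0.7],[0.57,-0.465,-0.04,0,0,-1,0.7],[0.57,-0.465,-0.04,0,0,-1,0.7],[0.57,-0.465,-0.04,0,0,-1,0.7],[0.57,-0.465,-0.04,0,0,-1,0.7],[0.57,-0.465,-0.04,0,0,-1,0.7],[0.57,-0.465,-0.04,0,0,-1,0.7],[0.57,-0.465,-0.04,0,0,-1,0.7],[0.57,-0.465,-0.04,0,0,-1,0.7]]' 40; python3 -m creep '[[0,0,0,0,0,-0.29,0.7],[0,0,0,0,0,-0.57,0.7],[0,0,0,0,0,-0.86,0.7],[0,0,0,0,0,-1,0.7],[0,0,0,0,0,-1,0.7]]'; python3 -m creep '[[0,0,0,0,0,-0.28,0.7],[0,0,0,0,0,-0.44,0.7],[0,0,0,0,0,-0.44,0.7],[0,0,0,0,0,-0.44,0.7]]'
cat >> h.py <<'E'
def st():
    s=arm.get_state();w,x,y,z=s['tool_rot']
    from scipy.spatial.transform import Rotation as Ro
    Rt=Ro.from_quat([x,y,z,w]).as_matrix()
    print('t %.1f'%s['t'],'tcp',s['tcp_pos'].round(1),'yaw(y) %.2f'%np.degrees(np.arctan2(Rt[1,1],Rt[0,1])),'tilt',Rt[:,2].round(3),'F',s['wrist_force'].round(1),'op %.1f'%s['opening'],'q',np.round(s['joints'],2))
    return s,Rt
E
python3 -c "
from h import *
st()
s,c=cam('wrist','w1.png')"
```

```text
t: 1.7
tcp_pos: [581.7, 253.6, 201.2]
tool_rot: [0.002, 0.376, 0.927, -0.0]
wrist_force: [-0.3, 0.5, -0.1]
opening: 25.7
t: 2.2
tcp_pos: [576.6, 258.6, 201.3]
tool_rot: [-0.0, 0.601, 0.8, -0.0]
wrist_force: [0.4, 0.2, -0.5]
opening: 25.4
t: 2.6
tcp_pos: [576.9, 258.4, 201.3]
tool_rot: [-0.0, 0.688, 0.726, -0.0]
wrist_force: [0.6, -0.6, 0.2]
opening: 25.3
t 2.6 tcp [576.9 258.4 201.3] yaw(y) 3.13 tilt [-0.  0. -1.] F [ 0.6 -0.6  0.2] op 25.3 q [0.35 0.35 1.64 0.   1.15 0.3 ]
```

View pics/w1.png

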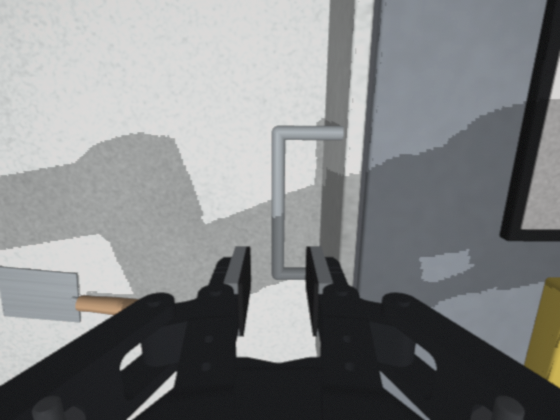

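The wrist view shows the handle bar at column 278, running from row 132 to row 272 and centred between the fingers.

```bash
python3 -c "
from h import *
s,c=cam('wrist');k=wristcal(s,c)
for u in [(279,132),(278,273)]: print(onplane(k,u,105).round(1))"
```

```text
[574.2 313.9 105. ]
[579.5 203.8 105. ]
```

```bash
python3 -m creep '[[0,0,-0.05,0,0,0,0.7],[0,0,-0.1,0,0,0,0.7],[0,0,-0.135,0,0,0,0.7],[0,0,-0.154,0,0,0,0.7],[0,0,-0.154,0,0,0,0.7],[0,0,-0.154,0,0,0,1],[0,0,-0.154,0,0,0,1],[0,0,-0.154,0,0,0,1],[0,0,-0.154,0,0,0,1]]' 50; python3 -c "
from h import *
st()"
```

```text
t: 3.6
tcp_pos: [578.1, 258.4, 87.0]
tool_rot: [0.001, 0.689, 0.725, 0.001]
wrist_force: [0.6, 0.6, -1.0]
opening: 8.3
t 3.6 tcp [578.1 258.4  87. ] yaw(y) 2.95 tilt [ 0.002  0.001 -1.   ] F [ 0.6  0.6 -1. ] op 8.3 q [0.35 0.48 1.71 0.   0.95 0.3 ]
```

```bash
python3 -m creep '[[-0.02,-0.001,0,0,0,0,1],[-0.04,-0.002,0,0,0,0,1],[-0.06,-0.003,0,0,0,0,1],[-0.08,-0.004,0,0,0,0,1],[-0.1,-0.005,0,0,0,0,1],[-0.12,-0.006,0,0,0,0,1],[-0.14,-0.007,0,0,0,0,1],[-0.16,-0.008,0,0,0,0,1],[-0.18,-0.009,0,0,0,0,1],[-0.197,-0.01,0,0,0,0,1],[-0.197,-0.01,0,0,0,0,1]]'; python3 -c "
from h import *
st();cam('scene','s3.png')"
```

```text
t: 4.7
tcp_pos: [429.1, 251.1, 86.9]
tool_rot: [0.0, 0.689, 0.725, 0.001]
wrist_force: [-1.8, 0.2, 2.0]
opening: 8.2
t 4.7 tcp [429.1 251.1  86.9] yaw(y) 2.97 tilt [ 0.001  0.001 -1.   ] F [-1.8  0.2  2. ] op 8.2 q [0.44 0.26 2.03 0.   0.85 0.39]
```

View pics/s3.png

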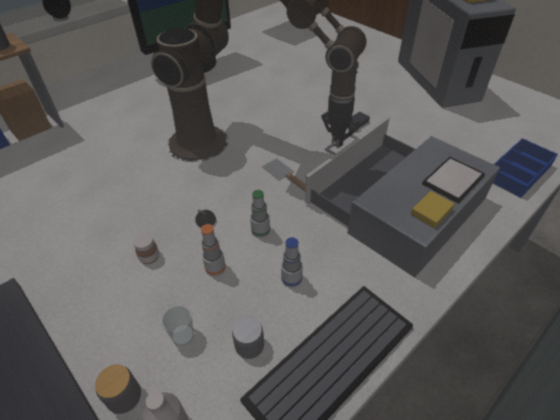

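```bash
python3 -m creep '[[0,0,0,0,0,0,0.65],[0,0,0,0,0,0,0.65],[0,0,0,0,0,0,0.65],[0,0,0.05,0,0,0,0.65],[0,0,0.1,0,0,0,0.65],[0,0,0.16,0,0,0,1],[0,0,0.18,0,0,0,1],[0,0,0.18,0,0,0,1]]'; python3 -m creep '[[0.06,-0.41,0,0,0,0,1],[0.06,-0.41,0,0,0,0,1],[0.06,-0.41,0,0,0,0,1],[0.06,-0.41,0,0,0,0,1],[0.06,-0.41,0,0,0,0,1],[0.06,-0.41,0,0,0,0,1],[0.06,-0.41,0,0,0,0,1],[0.06,-0.41,0,0,0,0,1],[0.06,-0.41,0,0,0,0,1]]'
python3 - <<'E'
from h import *
st();s,w=cam('wrist','w4.png');k=wristcal(s,w);print(blobs(k,'green'))
for b in blobs(k,'green'): print(onplane(k,b[0],148))
_,a=cam('scene','s4.png');_,b=cam('side','d4.png')
for n in ['blue','green','orange']: print(n,blobs(a,n),blobs(b,n))
E
```

```text
t: 5.55
tcp_pos: [431.9, 251.6, 224.2]
tool_rot: [0.001, 0.689, 0.725, 0.003]
wrist_force: [0.5, 0.3, -0.9]
opening: 0.2
t: 6.45
tcp_pos: [473.4, -56.0, 219.3]
tool_rot: [-0.002, 0.689, 0.725, -0.0]
wrist_force: [0.6, -0.8, -0.1]
opening: -0.5
t 6.5 tcp [473.4 -56.  219.3] yaw(y) 2.92 tilt [-0.003  0.002 -1.   ] F [ 0.6 -0.8 -0.1] op -0.5 q [-0.21  0.03  1.98  0.    1.13 -0.26]
[([274.1, 204.3], [258, 202, 33, 8, 67]), ([271.4, 239.8], [252, 237, 38, 10, 70])]
[469.58714957 -46.38199388 148.        ]
[468.95618332 -72.07580259 148.        ]
blue [([149.7, 3.9], [138, 0, 30, 11, 168]), ([170.5, 1.2], [169, 0, 5, 4, 8]), ([2.5, 140.5], [0, 130, 9, 18, 86]), ([522.5, 166.5], [493, 139, 64, 58, 2095]), ([291.6, 242.4], [286, 238, 12, 10, 101]), ([292.0, 284.1], [289, 284, 7, 2, 8])] [([515.1, 37.5], [437, 4, 123, 55, 3655]), ([242.8, 178.3], [237, 173, 13, 11, 107]), ([245.1, 198.9], [239, 197, 13, 4, 18]), ([246.9, 222.8], [238, 219, 18, 7, 53])]
green [([257.6, 193.8], [254, 191, 9, 7, 50])] [([315.8, 200.1], [310, 196, 12, 10, 89]), ([313.0, 244.5], [305, 242, 17, 5, 35])]
orange [([369.5, 11.7], [303, 0, 105, 37, 1254]), ([206.6, 228.5], [201, 223, 12, 12, 116]), ([141.5, 253.1], [138, 252, 8, 3, 11]), ([215.4, 272.1], [207, 268, 17, 7, 36])] [([306.0, 194.6], [303, 192, 8, 6, 22])]
```

View pics/w4.png

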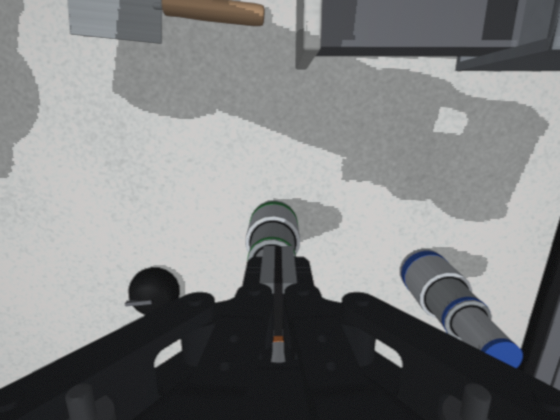

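View pics/d4.png

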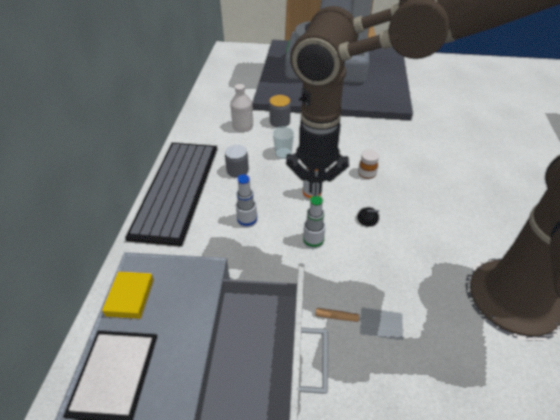

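```bash
python3 -m creep '[[-0.003,-0.06,0,0,0,0,1],[-0.003,-0.0725,0,0,0,0,1],[-0.003,-0.0725,-0.04,0,0,0,1],[-0.003,-0.0725,-0.08,0,0,0,1],[-0.003,-0.0725,-0.092,0,0,0,1],[-0.003,-0.0725,-0.104,0,0,0,1],[-0.003,-0.0725,-0.116,0,0,0,1],[-0.003,-0.0725,-0.128,0,0,0,1],[-0.003,-0.0725,-0.14,0,0,0,1],[-0.003,-0.0725,-0.152,0,0,0,1]]'
python3 - <<'E'
from h import *
st();cam('side','d5.png')
E
```

```text
t: 7.6
tcp_pos: [472.5, -111.2, 106.9]
tool_rot: [0.0, 0.689, 0.725, 0.0]
wrist_force: [-2.1, 1.6, 9.2]
opening: -0.1
t 7.6 tcp [ 472.5 -111.2  106.9] yaw(y) 2.94 tilt [ 0.001  0.    -1.   ] F [-2.1  1.6  9.2] op -0.1 q [-0.32  0.21  2.05  0.    0.88 -0.37]
```

View pics/d5.png

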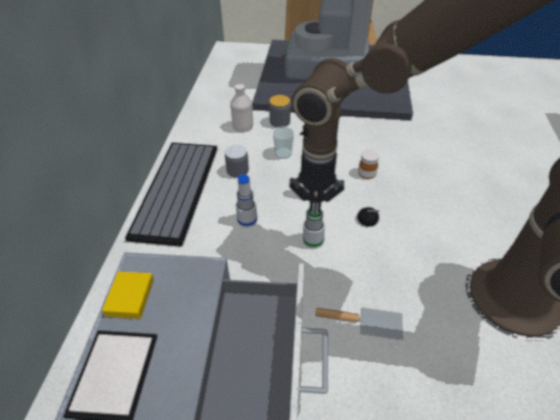

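```bash
python3 -m creep '[[0,0,-0.01,0,0,0,1],[0,0,-0.02,0,0,0,1],[0,0,-0.03,0,0,0,1],[0,0,-0.04,0,0,0,1],[0,0,-0.046,0,0,0,1],[0,0,-0.05,0,0,0,1],[0,0,-0.052,0,0,0,1],[0,0,-0.052,0,0,0,1]]'; python3 -c "
from h import *
st()"
```

```text
t: 8.45
tcp_pos: [471.7, -110.4, 70.1]
tool_rot: [-0.002, 0.689, 0.725, -0.0]
wrist_force: [-9.2, 4.7, 24.7]
opening: 0.2
t 8.4 tcp [ 471.7 -110.4   70.1] yaw(y) 2.92 tilt [-0.003  0.002 -1.   ] F [-9.2  4.7 24.7] op 0.2 q [-0.32  0.27  2.06  0.    0.81 -0.37]
```

```bash
python3 -m creep '[[0,0,0.06,0,0,0,1],[0,0,0.12,0,0,0,1],[0.005,-0.06,0.18,0,0,0,1],[0.01,-0.12,0.2,0,0,0,1],[0.015,-0.17,0.2,0,0,0,1],[0.02,-0.228,0.2,0,0,0,1],[0.02,-0.228,0.2,0,0,0,1],[0.02,-0.228,0.2,0,0,0,1]]'
python3 - <<'E'
from h import *
st()
_,a=cam('scene','s6.png');_,b=cam('side','d6.png');s,w=cam('wrist','w6.png')
for n in ['blue','green','orange']: print(n,blobs(a,n),blobs(b,n))
E
```

```text
t: 9.25
tcp_pos: [486.8, -283.2, 216.8]
tool_rot: [-0.0, 0.69, 0.724, 0.0]
wrist_force: [-0.4, -0.3, 0.0]
opening: -0.1
t 9.2 tcp [ 486.8 -283.2  216.8] yaw(y) 2.81 tilt [-0.     0.001 -1.   ] F [-0.4 -0.3  0. ] op -0.1 q [-0.6   0.21  1.79  0.    1.14 -0.65]
blue [([2.6, 140.4], [0, 130, 9, 18, 88]), ([522.6, 166.4], [493, 139, 64, 58, 2095]), ([291.4, 242.2], [286, 237, 12, 11, 106]), ([292.2, 284.0], [287, 283, 11, 3, 14])] [([501.3, 27.8], [435, 0, 125, 59, 6541]), ([242.7, 178.4], [237, 173, 13, 11, 112]), ([244.7, 198.7], [238, 197, 14, 4, 24]), ([246.7, 223.0], [238, 220, 18, 6, 52])]
green [] [([314.3, 223.0], [308, 219, 13, 9, 95]), ([313.3, 244.3], [305, 242, 17, 5, 31])]
orange [([311.6, 1.4], [309, 0, 6, 4, 17]), ([372.7, 11.5], [320, 0, 89, 37, 1181]), ([206.6, 228.5], [201, 223, 12, 12, 116]), ([142.2, 252.8], [138, 252, 10, 3, 12]), ([215.8, 272.1], [207, 268, 17, 7, 36])] [([314.5, 149.4], [309, 146, 12, 8, 38]), ([362.6, 163.2], [360, 162, 7, 3, 8]), ([312.9, 169.4], [308, 168, 11, 3, 18]), ([311.6, 195.3], [303, 192, 18, 7, 57])]
```

View pics/s6.png

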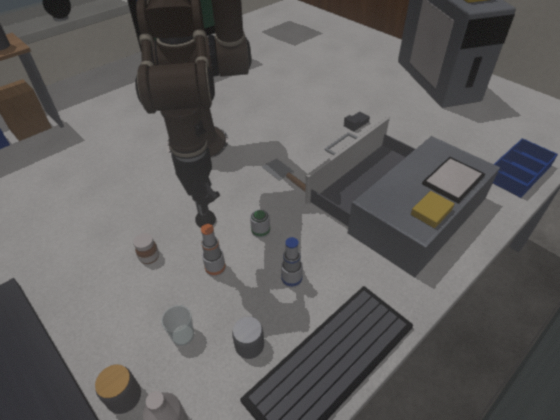

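View pics/w6.png

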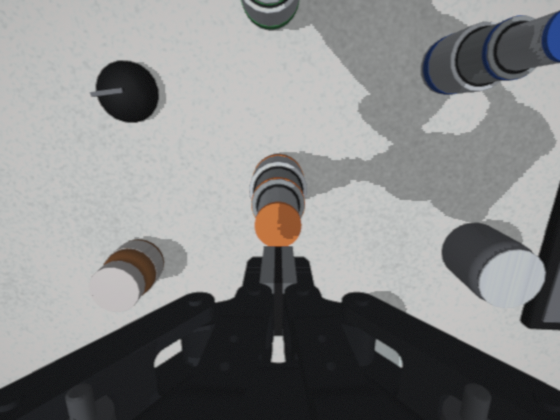

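Run:
```python
from h import *
s,w=cam('wrist');k=wristcal(s,w)
for n in ['orange','blue','green']:
  for b in blobs(k,n): print(n,b,onplane(k,b[0],155).round(1),onplane(k,b[0],70).round(1))
```

```text
orange ([278.6, 156.8], [262, 154, 33, 8, 50]) [ 484.3 -238.1  155. ] [ 485.  -249.7   70. ]
orange ([278.0, 182.5], [254, 177, 49, 17, 112]) [ 484.8 -254.3  155. ] [ 485.7 -272.6   70. ]
orange ([278.1, 225.4], [255, 202, 46, 45, 1591]) [ 486.4 -282.9  155. ] [ 488.  -313.2   70. ]
orange ([124.5, 250.1], [121, 250, 8, 2, 8]) [ 384.6 -305.9  155. ] [ 343.9 -345.7   70. ]
orange ([106.9, 261.3], [105, 259, 4, 5, 9]) [ 372.1 -314.8  155. ] [ 326.2 -358.3   70. ]
orange ([141.0, 270.9], [138, 267, 7, 9, 14]) [ 394.7 -320.8  155. ] [ 358.2 -366.8   70. ]
orange ([145.2, 282.4], [144, 278, 4, 10, 13]) [ 397.  -329.4  155. ] [ 361.5 -379.    70. ]
orange ([147.4, 288.1], [145, 285, 6, 7, 8]) [ 398.3 -333.8  155. ] [ 363.3 -385.1   70. ]
blue ([551.6, 38.7], [541, 12, 19, 51, 731]) [ 633.9 -163.8  155. ] [ 696.7 -144.5   70. ]
blue ([488.5, 54.7], [482, 24, 23, 56, 287]) [ 600.4 -173.8  155. ] [ 649.3 -158.8   70. ]
blue ([430.0, 69.7], [423, 39, 25, 55, 304]) [ 568.6 -183.4  155. ] [ 604.4 -172.4   70. ]
green ([280.5, 1.5], [278, 0, 6, 4, 10]) [ 480.8 -153.3  155. ] [ 480.1 -129.8   70. ]
green ([266.3, 4.0], [257, 2, 20, 4, 32]) [ 473.1 -154.9  155. ] [ 469.2 -132.    70. ]
green ([271.9, 24.7], [251, 15, 43, 14, 94]) [ 476.7 -165.   155. ] [ 474.2 -146.2   70. ]
```

Centred on orange, so I press it down: from 217 to about 68 mm is -149 mm, or -0.199.

```bash
python3 -m creep '[[0,0,-0.05,0,0,0,1],[0,0,-0.075,0,0,0,1],[0,0,-0.087,0,0,0,1],[0,0,-0.099,0,0,0,1],[0,0,-0.111,0,0,0,1],[0,0,-0.123,0,0,0,1],[0,0,-0.135,0,0,0,1],[0,0,-0.147,0,0,0,1]]'; python3 -m creep '[[0,0,-0.012,0,0,0,1],[0,0,-0.022,0,0,0,1],[0,0,-0.032,0,0,0,1],[0,0,-0.042,0,0,0,1],[0,0,-0.048,0,0,0,1],[0,0,-0.052,0,0,0,1],[0,0,-0.052,0,0,0,1]]';python3 -c "
from h import *
st()"
```

```text
t: 10.25
tcp_pos: [487.5, -282.2, 107.7]
tool_rot: [0.0, 0.689, 0.725, 0.0]
wrist_force: [-0.7, 3.5, 8.3]
opening: 0.0
t: 10.95
tcp_pos: [487.2, -281.4, 70.1]
tool_rot: [-0.001, 0.689, 0.725, 0.0]
wrist_force: [-4.3, 5.9, 16.0]
opening: 0.0
t 10.9 tcp [ 487.2 -281.4   70.1] yaw(y) 2.92 tilt [-0.001  0.002 -1.   ] F [-4.3  5.9 16. ] op 0.0 q [-0.6   0.4   1.88  0.    0.86 -0.65]
```

```bash
python3 -m creep '[[0,0,0.06,0,0,0,1],[0,0,0.12,0,0,0,1],[0.05,0.03,0.17,0,0,0,1],[0.1,0.07,0.2,0,0,0,1],[0.15,0.11,0.2,0,0,0,1],[0.2,0.15,0.2,0,0,0,1],[0.22,0.16,0.2,0,0,0,1],[0.22,0.16,0.2,0,0,0,1],[0.22,0.16,0.2,0,0,0,1]]'
python3 - <<'E'
from h import *
st();_,a=cam('scene','s7.png');_,b=cam('side','d7.png');s,w=cam('wrist','w7.png');k=wristcal(s,w)
for n in ['blue','green','orange']: print(n,blobs(a,n),blobs(b,n))
for n in ['blue']:
  for b in blobs(k,n): print(n,b,onplane(k,b[0],152).round(1))
E
```

```text
t: 11.85
tcp_pos: [651.7, -162.2, 217.0]
tool_rot: [-0.001, 0.688, 0.725, -0.001]
wrist_force: [0.0, 0.2, -0.7]
opening: -0.2
t 11.8 tcp [ 651.7 -162.2  217. ] yaw(y) 3.00 tilt [-0.002 -0.    -1.   ] F [ 0.   0.2 -0.7] op -0.2 q [-0.31  0.41  1.53 -0.    1.21 -0.36]
blue [([153.1, 3.6], [137, 0, 46, 12, 287]), ([2.6, 140.5], [0, 130, 9, 18, 87]), ([522.5, 166.5], [493, 139, 64, 58, 2098]), ([291.4, 242.3], [286, 238, 12, 10, 96]), ([290.6, 284.0], [286, 283, 10, 3, 11])] [([498.3, 27.8], [435, 0, 120, 58, 6242]), ([243.1, 178.3], [238, 173, 12, 11, 102]), ([245.3, 198.9], [239, 197, 13, 4, 19]), ([246.9, 222.8], [238, 219, 18, 7, 53])]
green [([259.1, 214.1], [255, 211, 10, 7, 51])] [([314.4, 222.9], [308, 219, 13, 9, 94]), ([313.0, 244.3], [305, 242, 17, 5, 33])]
orange [([307.6, 0.9], [303, 0, 9, 4, 17]), ([369.4, 11.7], [314, 0, 94, 37, 1304]), ([211.7, 251.9], [206, 247, 12, 11, 103]), ([142.2, 253.3], [139, 253, 8, 2, 9]), ([215.4, 272.1], [207, 268, 17, 7, 36])] [([312.6, 175.0], [307, 171, 12, 9, 35]), ([311.3, 195.4], [303, 192, 18, 7, 59])]
blue ([278.2, 151.2], [266, 150, 25, 4, 32]) [ 648.1 -117.3  152. ]
blue ([276.1, 173.7], [254, 169, 45, 15, 83]) [ 647.5 -131.6  152. ]
blue ([300.5, 183.0], [300, 181, 2, 5, 8]) [ 663.5 -136.9  152. ]
blue ([276.8, 213.1], [255, 191, 44, 45, 1575]) [ 649.3 -157.9  152. ]
```

View pics/w7.png

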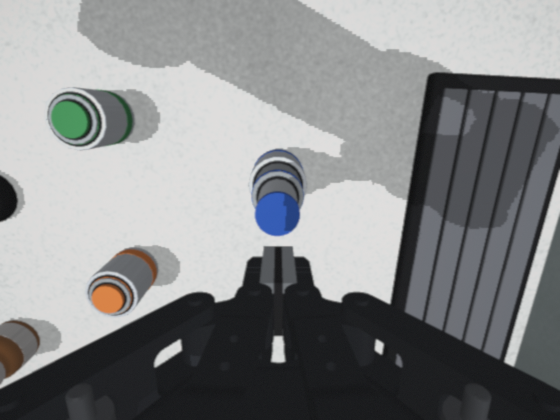

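```bash
python3 -m creep '[[-0.002,0.003,-0.05,0,0,0,1],[-0.002,0.003,-0.075,0,0,0,1],[-0.002,0.003,-0.087,0,0,0,1],[-0.002,0.003,-0.099,0,0,0,1],[-0.002,0.003,-0.111,0,0,0,1],[-0.002,0.003,-0.123,0,0,0,1],[-0.002,0.003,-0.135,0,0,0,1],[-0.002,0.003,-0.147,0,0,0,1]]'; python3 -m creep '[[0,0,-0.012,0,0,0,1],[0,0,-0.022,0,0,0,1],[0,0,-0.032,0,0,0,1],[0,0,-0.042,0,0,0,1],[0,0,-0.048,0,0,0,1],[0,0,-0.053,0,0,0,1],[0,0,-0.053,0,0,0,1]]';python3 -c "
from h import *
st()"
```

```text
t: 12.8
tcp_pos: [650.9, -160.3, 108.3]
tool_rot: [0.0, 0.689, 0.725, -0.0]
wrist_force: [-2.0, 0.4, 4.2]
opening: 0.1
t: 13.5
tcp_pos: [650.1, -160.6, 70.3]
tool_rot: [-0.001, 0.689, 0.725, -0.001]
wrist_force: [-6.4, -0.4, 14.1]
opening: 0.1
t 13.5 tcp [ 650.1 -160.6   70.3] yaw(y) 2.98 tilt [-0.002 -0.001 -1.   ] F [-6.4 -0.4 14.1] op 0.1 q [-0.31  0.57  1.62 -0.    0.96 -0.36]
```

```bash
python3 -m creep '[[0,0,0.04,0,0,0,1],[0,0,0.08,0,0,0,0],[0,0,0.08,0,0,0,0],[0,0,0.08,0,0,0,0],[0,0,0.08,0,0,0,0],[0,0,0.08,0,0,0,0],[0,0,0.08,0,0,0,0]]'
python3 - <<'E'
from h import *
st();s,w=cam('wrist','w8.png');k=wristcal(s,w);_,a=cam('scene');_,b=cam('side')
for n in ['blue']:
  print(blobs(a,n),blobs(b,n))
  for b in blobs(k,n): print(n,b,onplane(k,b[0],70).round(1))
E
```

```text
t: 14.2
tcp_pos: [649.7, -159.7, 126.8]
tool_rot: [-0.001, 0.689, 0.725, -0.001]
wrist_force: [-0.3, 1.0, 0.6]
opening: 84.7
t 14.2 tcp [ 649.7 -159.7  126.8] yaw(y) 2.95 tilt [-0.003  0.001 -1.   ] F [-0.3  1.   0.6] op 84.7 q [-0.31  0.5   1.59  0.    1.05 -0.36]
[([152.8, 3.6], [137, 0, 43, 12, 278]), ([2.6, 140.4], [0, 130, 9, 18, 88]), ([522.5, 166.5], [493, 139, 64, 58, 2093]), ([291.4, 263.0], [286, 259, 12, 9, 91]), ([292.3, 283.8], [287, 283, 11, 2, 12])] [([480.3, 28.1], [435, 0, 89, 57, 4218]), ([245.3, 202.2], [239, 198, 13, 9, 95]), ([246.8, 222.9], [238, 220, 18, 6, 52])]
blue ([279.5, 171.8], [254, 168, 53, 15, 137]) [ 648.2 -125.2   70. ]
blue ([277.2, 197.7], [246, 190, 65, 28, 153]) [ 647.7 -141.6   70. ]
blue ([278.7, 224.3], [255, 201, 49, 47, 1823]) [ 649.5 -159.1   70. ]
blue ([311.0, 218.5], [311, 215, 1, 8, 8]) [ 669.8 -154.1   70. ]
blue ([246.5, 225.5], [246, 222, 2, 8, 12]) [ 629. -161.   70.]
```

View pics/w8.png

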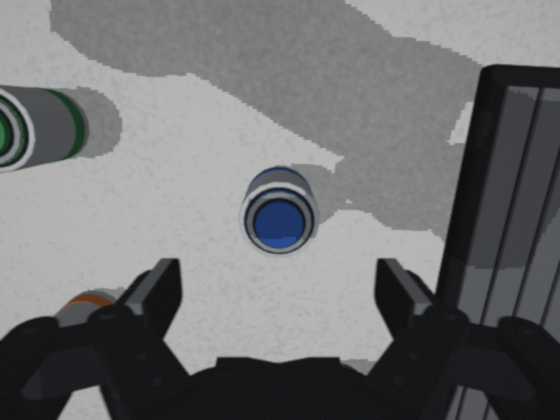

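```bash
python3 -m creep '[[0,0,-0.05,0,0,0,0],[0,0,-0.09,0,0,0,0],[0,0,-0.12,0,0,0,0],[0,0,-0.133,0,0,0,0],[0,0,-0.133,0,0,0,0.6],[0,0,-0.133,0,0,0,0.6],[0,0,-0.133,0,0,0,0.6],[0,0,-0.133,0,0,0,0.6],[0,0,-0.133,0,0,0,0.6]]' 40; python3 -c "
from h import *
st()"
```

```text
t: 15.25
tcp_pos: [652.0, -160.5, 30.6]
tool_rot: [0.001, 0.689, 0.725, 0.001]
wrist_force: [0.8, 0.1, 3.3]
opening: 53.1
t 15.2 tcp [ 652.  -160.5   30.6] yaw(y) 2.95 tilt [ 0.003 -0.001 -1.   ] F [0.8 0.1 3.3] op 53.1 q [-0.31  0.62  1.62 -0.    0.89 -0.36]
```

```bash
python3 -m creep '[[0,0,0.05,0,0,0,0.6],[0,0,0.11,0,0,0,0.6],[0,0,0.17,0,0,0,0.6],[0,0,0.23,0,0,0,0.6],[0,0,0.24,0,0,0,0.6]]'; python3 -c "
from h import *
st();cam('wrist','w9.png')"; python3 -m creep '[[-0.124,0.691,0,0,0,0,0.6],[-0.124,0.691,0,0,0,0,0.6],[-0.124,0.691,0,0,0,0,0.6],[-0.124,0.691,0,0,0,0,0.6],[-0.124,0.691,0,0,0,0,0.6],[-0.124,0.691,0,0,0,0,0.6],[-0.124,0.691,0,0,0,0,0.6],[-0.124,0.691,0,0,0,0,0.6],[-0.124,0.691,0,0,0,0,0.6],[-0.124,0.691,0,0,0,0,0.6],[-0.124,0.691,0,0,0,0,0.6],[-0.124,0.691,0,0,0,0,0.6]]';python3 -c "
from h import *
st();cam('wrist','w10.png');cam('scene','s10.png');cam('side','d10.png')"
```

```text
t: 15.75
tcp_pos: [654.8, -161.2, 216.3]
tool_rot: [0.006, 0.689, 0.725, 0.003]
wrist_force: [0.6, -1.2, -2.7]
opening: 52.7
t 15.8 tcp [ 654.8 -161.2  216.3] yaw(y) 2.95 tilt [ 0.013 -0.004 -1.   ] F [ 0.6 -1.2 -2.7] op 52.7 q [-0.31  0.41  1.53  0.    1.19 -0.36]
t: 17.0
tcp_pos: [554.1, 361.7, 204.5]
tool_rot: [-0.002, 0.687, 0.727, -0.002]
wrist_force: [0.6, -0.9, -5.3]
opening: 52.7
t 17.0 tcp [554.1 361.7 204.5] yaw(y) 3.23 tilt [-0.006 -0.001 -1.   ] F [ 0.6 -0.9 -5.3] op 52.7 q [0.51 0.4  1.56 0.   1.18 0.45]
```

View pics/w10.png

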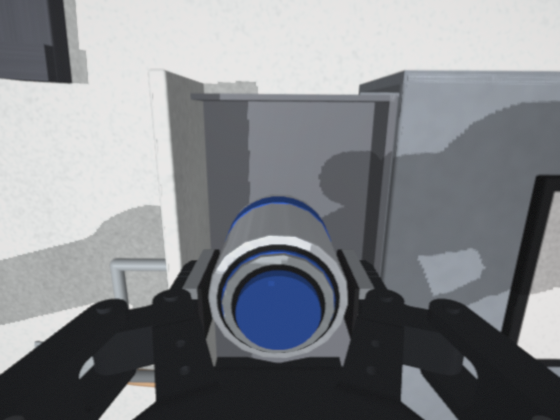

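View pics/s10.png

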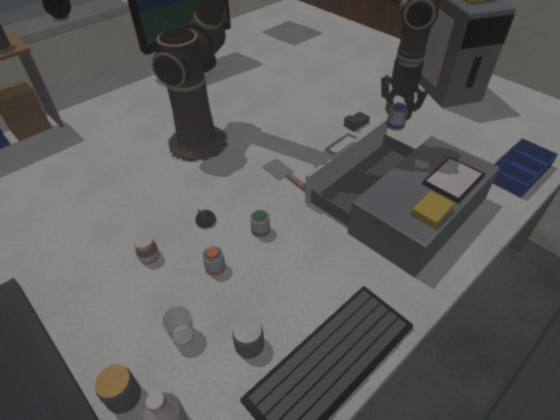

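View pics/d10.png

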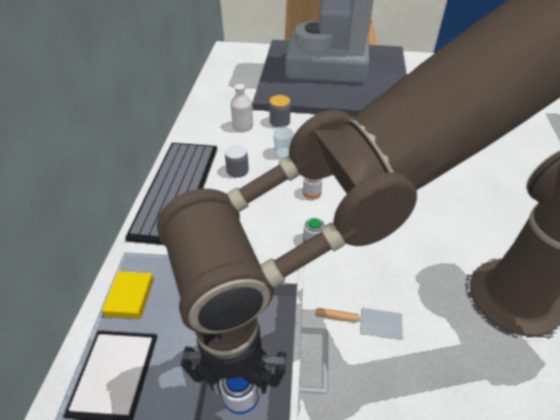

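Run:
```python
from h import *
st();s,w=cam('wrist');k=wristcal(s,w)
for n,u,z in [('sidetop L',(195,97),63),('sidetop R',(395,97),63),('front top inner',(165,72),121),('front top inner lo',(180,240),121),('floor L far',(206,102),18),('handle',(117,266),105),('unit front top',(405,73),125)]: print(n,onplane(k,u,z).round(1))
# height of blue foot relative
_,a=cam('scene')
for u,z in [((431.3,136.3),125),((353,202.5),125)]: print(onplane(a,u,z))
cv2.imwrite('pics/z10.png',cv2.resize(a['pixels'][110:250,290:510],None,fx=3.6,fy=3.6,interpolation=cv2.INTER_CUBIC))
cv2.imwrite('pics/zw10.png',cv2.resize(w['pixels'][60:360,120:430],None,fx=1.9,fy=1.9,interpolation=cv2.INTER_CUBIC))
```

```text
t 17.1 tcp [556.1 356.9 205.6] yaw(y) 2.97 tilt [-0.004 -0.003 -1.   ] F [-0.6 -0.2 -5. ] op 52.7 q [ 0.51  0.4   1.56 -0.    1.18  0.45]
sidetop L [482.8 433.4  63. ]
sidetop R [646.3 442.   63. ]
front top inner [478.  446.7 121. ]
front top inner lo [484.1 331.1 121. ]
floor L far [482.2 430.2  18. ]
handle [427.5 298.8 105. ]
unit front top [630.  453.6 125. ]
[632.44239383 457.80144765 125.        ]
[651.9990365   62.78831562 125.        ]
```

View pics/zw10.png

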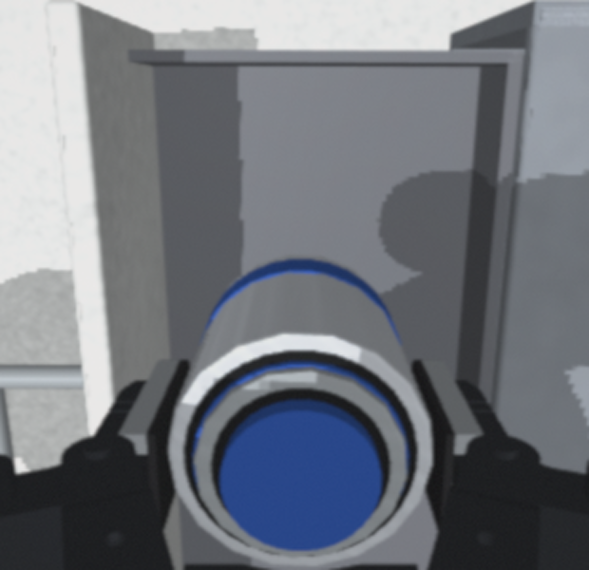

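```bash
python3 -m creep '[[0.005,0,-0.05,0,0,0,0.6],[0.005,0,-0.1,0,0,0,0.6],[0.005,0,-0.14,0,0,0,0.6],[0.005,0,-0.17,0,0,0,0.6],[0.005,0,-0.19,0,0,0,0.6],[0.005,0,-0.2,0,0,0,0.6],[0.005,0,-0.2,0,0,0,0.6]]';python3 -c "
from h import *
st();cam('scene','s11.png')"
```

```text
t: 17.95
tcp_pos: [561.3, 357.3, 57.9]
tool_rot: [-0.0, 0.689, 0.725, -0.001]
wrist_force: [0.6, -0.1, -3.7]
opening: 52.9
t 17.9 tcp [561.3 357.3  57.9] yaw(y) 2.89 tilt [-0.001 -0.001 -1.   ] F [ 0.6 -0.1 -3.7] op 52.9 q [ 0.5   0.58  1.63 -0.    0.93  0.45]
```

Now the last 9 mm in small steps, watching the force.

```bash
python3 -m creep '[[0,0,-0.004,0,0,0,0.6],[0,0,-0.008,0,0,0,0.6],[0,0,-0.01,0,0,0,0.6],[0,0,-0.012,0,0,0,0.6]]';python3 -c "
from h import *
st()"
```

```text
t: 18.4
tcp_pos: [561.6, 358.4, 50.1]
tool_rot: [0.0, 0.689, 0.725, 0.0]
wrist_force: [0.7, -0.0, -4.6]
opening: 52.8
t 18.4 tcp [561.6 358.4  50.1] yaw(y) 2.96 tilt [ 0.001  0.    -1.   ] F [ 0.7 -0.  -4.6] op 52.8 q [ 0.5   0.59  1.63 -0.    0.92  0.45]
```

```bash
python3 -m creep '[[0,0,-0.001,0,0,0,0.6],[0,0,-0.003,0,0,0,0.6],[0,0,-0.003,0,0,0,0.6]]';python3 -c "
from h import *
st()"
```

```text
t: 18.7
tcp_pos: [561.8, 358.3, 48.6]
tool_rot: [0.0, 0.689, 0.725, 0.0]
wrist_force: [-0.7, -1.3, 1.9]
opening: 52.8
t 18.7 tcp [561.8 358.3  48.6] yaw(y) 2.96 tilt [ 0.001  0.    -1.   ] F [-0.7 -1.3  1.9] op 52.8 q [ 0.5   0.59  1.63 -0.    0.92  0.45]
```

```bash
python3 -m creep '[[0,0,0,0,0,0,0.25],[0,0,0,0,0,0,0.25],[0,0,0,0,0,0,0.25],[0,0,0.04,0,0,0,0.25],[0,0,0.1,0,0,0,0.25],[0,0,0.16,0,0,0,0.25],[0,0,0.2,0,0,0,0.25]]';python3 -c "
from h import *
st();cam('wrist','w12.png');s,a=cam('scene','s12.png');s,b=cam('side')
for n in ['blue','green','orange']: print(n,blobs(a,n),blobs(b,n))
def T(u,v): 
    X,e=tri([ray(a,u),ray(b,v)]);return X.round(1),np.round(e,1)
print('g',T((259.1,214.1),(314.4,222.9)),'o',T((211.7,251.9),(312.6,175)))"
```

```text
t: 19.4
tcp_pos: [563.1, 359.1, 201.7]
tool_rot: [0.001, 0.689, 0.725, 0.003]
wrist_force: [0.0, 0.4, 0.4]
opening: 63.9
t 19.4 tcp [563.1 359.1 201.7] yaw(y) 2.95 tilt [ 0.005  0.003 -1.   ] F [0.  0.4 0.4] op 63.9 q [0.5  0.41 1.55 0.   1.17 0.45]
blue [([143.4, 7.3], [139, 5, 11, 6, 23]), ([2.6, 140.5], [0, 130, 9, 18, 88]), ([522.5, 166.4], [493, 139, 64, 58, 2100]), ([391.5, 149.7], [387, 146, 10, 8, 54]), ([385.3, 167.3], [381, 164, 10, 6, 22])] [([461.8, 15.9], [436, 0, 67, 48, 1357]), ([241.3, 413.9], [232, 407, 20, 13, 208])]
green [([259.1, 214.0], [255, 211, 9, 7, 45])] [([313.9, 222.5], [308, 219, 13, 9, 82])]
orange [([368.2, 12.1], [309, 0, 95, 37, 1068]), ([211.7, 252.0], [206, 247, 12, 11, 103]), ([215.5, 272.1], [207, 268, 17, 7, 35])] [([313.3, 177.8], [310, 176, 8, 4, 18]), ([311.3, 195.4], [303, 192, 18, 7, 58])]
g (array([ 471. , -110.3,   69.2]), array([0.4, 0.4])) o (array([ 488.1, -283.2,   70.9]), array([0.5, 0.5]))
```

View pics/w12.png

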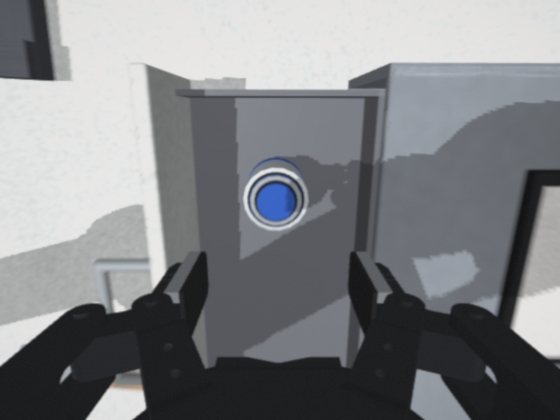

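View pics/s12.png

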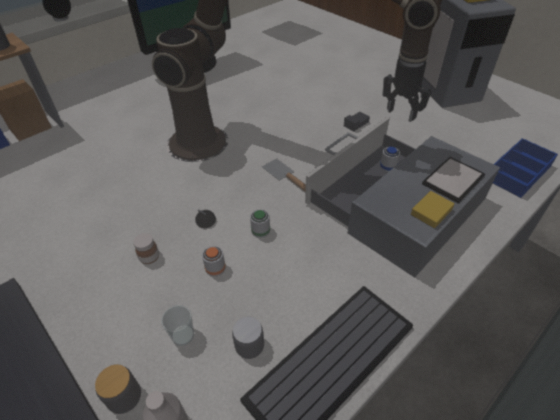

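```bash
python3 -m creep '[[-0.1,-0.855,0,0,0,0,0],[-0.1,-0.855,0,0,0,0,0],[-0.1,-0.855,0,0,0,0,0],[-0.1,-0.855,0,0,0,0,0],[-0.1,-0.855,0,0,0,0,0],[-0.1,-0.855,0,0,0,0,0],[-0.1,-0.855,0,0,0,0,0],[-0.1,-0.855,0,0,0,0,0],[-0.1,-0.855,0,0,0,0,0],[-0.1,-0.855,0,0,0,0,0],[-0.1,-0.855,0,0,0,0,0],[-0.1,-0.855,0,0,0,0,0]]';python3 -c "
from h import *
st()"
```

```text
t: 20.75
tcp_pos: [490.0, -239.0, 195.6]
tool_rot: [-0.002, 0.689, 0.725, -0.0]
wrist_force: [0.8, -0.5, -0.5]
opening: 85.4
t 20.8 tcp [ 490.  -239.   195.6] yaw(y) 2.94 tilt [-0.003  0.002 -1.   ] F [ 0.8 -0.5 -0.5] op 85.4 q [-0.53  0.2   1.85  0.    1.1  -0.59]
```

```bash
python3 -m creep '[[0,-0.056,0,0,0,0,0],[0,-0.056,-0.05,0,0,0,0],[0,-0.056,-0.085,0,0,0,0],[0,-0.056,-0.085,0,0,0,0]]';python3 -c "
from h import *
st();s,w=cam('wrist','w13.png');k=wristcal(s,w);print([ (b[0],onplane(k,b[0],70).round(1)) for b in blobs(k,'orange',100)])
s,a=cam('scene');print(blobs(a,'orange'),blobs(a,'green'))"
```

```text
t: 21.15
tcp_pos: [486.9, -277.3, 127.5]
tool_rot: [-0.006, 0.689, 0.725, -0.001]
wrist_force: [-0.9, 0.2, -2.0]
opening: 85.3
t 21.1 tcp [ 486.9 -277.3  127.5] yaw(y) 2.88 tilt [-0.011  0.007 -1.   ] F [-0.9  0.2 -2. ] op 85.3 q [-0.6   0.31  1.86  0.    0.98 -0.65]
[([279.5, 179.9], array([ 485.2, -247.6,   70. ])), ([278.9, 208.4], array([ 485.8, -265.9,   70. ])), ([278.2, 231.7], array([ 486.2, -281.5,   70. ]))]
[([311.9, 1.6], [309, 0, 6, 4, 16]), ([372.4, 11.3], [320, 0, 89, 36, 1150]), ([211.6, 252.3], [206, 248, 12, 10, 94]), ([140.8, 253.2], [138, 252, 7, 3, 10]), ([215.5, 272.1], [207, 268, 17, 7, 37])] []
```

View pics/w13.png

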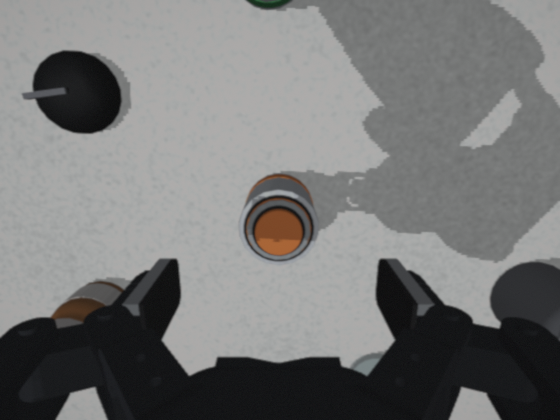

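```bash
python3 -m creep '[[0,0,-0.05,0,0,0,0],[0,0,-0.09,0,0,0,0],[0,0,-0.12,0,0,0,0],[0,0,-0.131,0,0,0,0],[0,0,-0.131,0,0,0,0.6],[0,0,-0.131,0,0,0,0.6],[0,0,-0.131,0,0,0,0.6],[0,0,-0.131,0,0,0,0.6],[0,0,-0.131,0,0,0,0.6]]' 40; python3 -c "
from h import *
st()"
```

```text
t: 22.15
tcp_pos: [492.8, -280.6, 37.7]
tool_rot: [0.001, 0.689, 0.725, 0.0]
wrist_force: [-3.0, 0.9, 6.4]
opening: 52.7
t 22.1 tcp [ 492.8 -280.6   37.7] yaw(y) 2.96 tilt [ 0.002 -0.002 -1.   ] F [-3.   0.9  6.4] op 52.7 q [-0.59  0.45  1.88 -0.    0.8  -0.65]
```

```bash
python3 -m creep '[[0,0,0,0,0,0,0.2],[0,0,0,0,0,0,0.2],[0,0,0,0,0,0,0.2]]'; python3 -m creep '[[0,0,-0.006,0,0,0,0.2],[0,0,-0.012,0,0,0,0.2],[0,0,-0.012,0,0,0,0.6],[0,0,-0.012,0,0,0,0.6],[0,0,-0.012,0,0,0,0.6],[0,0,-0.012,0,0,0,0.6]]' 40; python3 -c "
from h import *
st();cam('scene','s14.png')"
```

```text
t: 22.45
tcp_pos: [492.1, -279.9, 35.7]
tool_rot: [0.0, 0.689, 0.725, 0.0]
wrist_force: [-0.2, -0.5, -0.0]
opening: 68.5
t: 23.05
tcp_pos: [491.1, -279.4, 25.9]
tool_rot: [-0.001, 0.689, 0.725, -0.0]
wrist_force: [0.7, 0.6, -3.7]
opening: 53.0
t 23.1 tcp [ 491.1 -279.4   25.9] yaw(y) 2.95 tilt [-0.001  0.001 -1.   ] F [ 0.7  0.6 -3.7] op 53.0 q [-0.59  0.47  1.89 -0.    0.78 -0.65]
```

View pics/s14.png

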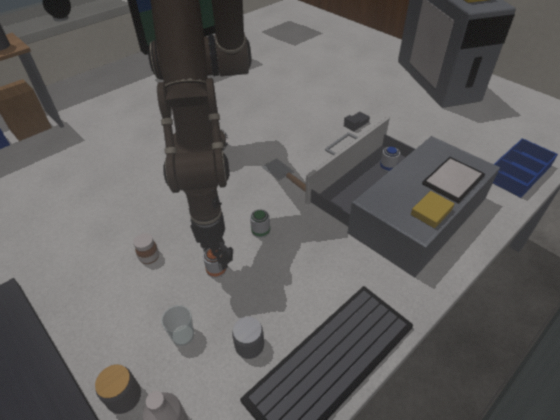

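```bash
python3 -m creep '[[0,0,0.05,0,0,0,0.6],[0,0,0.11,0,0,0,0.6],[0,0,0.17,0,0,0,0.6],[0,0,0.23,0,0,0,0.6],[0,0,0.24,0,0,0,0.6]]';  python3 -m creep '[[0.098,0.716,0,0,0,0,0.6],[0.098,0.716,0,0,0,0,0.6],[0.098,0.716,0,0,0,0,0.6],[0.098,0.716,0,0,0,0,0.6],[0.098,0.716,0,0,0,0,0.6],[0.098,0.716,0,0,0,0,0.6],[0.098,0.716,0,0,0,0,0.6],[0.098,0.716,0,0,0,0,0.6],[0.098,0.716,0,0,0,0,0.6],[0.098,0.716,0,0,0,0,0.6],[0.098,0.716,0,0,0,0,0.6],[0.098,0.716,0,0,0,0,0.6]]';python3 -m creep '[[0,0,0,0,0,0,0.6]]'; python3 -c "
from h import *
st();cam('wrist','w15.png');cam('side','d15.png')"
```

```text
t: 23.6
tcp_pos: [495.2, -282.1, 213.2]
tool_rot: [0.006, 0.689, 0.725, 0.001]
wrist_force: [1.6, -1.1, -2.5]
opening: 52.6
t: 24.8
tcp_pos: [564.2, 262.6, 204.4]
tool_rot: [-0.001, 0.687, 0.727, 0.0]
wrist_force: [0.9, -0.6, -3.4]
opening: 52.8
t: 24.9
tcp_pos: [563.6, 257.7, 204.1]
tool_rot: [-0.001, 0.688, 0.726, -0.002]
wrist_force: [-0.4, -0.4, -3.1]
opening: 53.1
t 24.9 tcp [563.6 257.7 204.1] yaw(y) 3.10 tilt [-0.004 -0.002 -1.   ] F [-0.4 -0.4 -3.1] op 53.1 q [ 0.36  0.33  1.67 -0.    1.15  0.31]
```

View pics/w15.png

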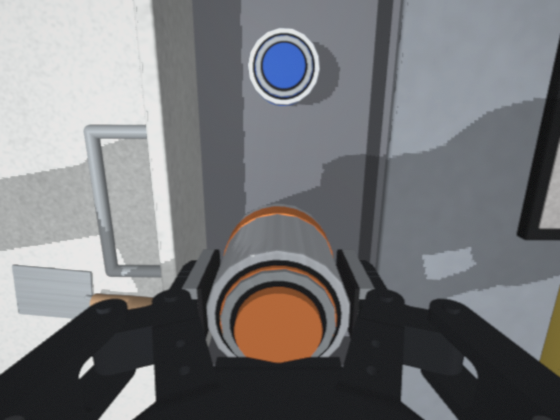

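View pics/d15.png

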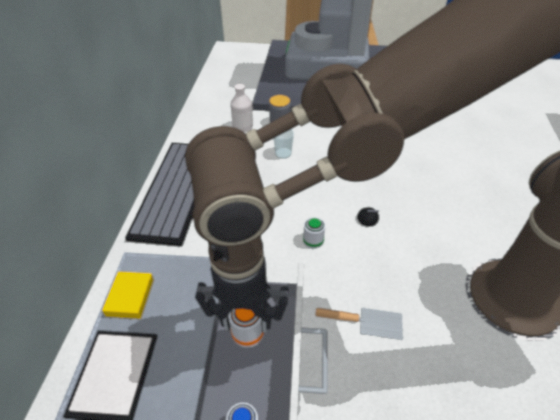

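```bash
python3 -m creep '[[0.002,0,-0.05,0,0,0,0.6],[0.002,0,-0.1,0,0,0,0.6],[0.002,0,-0.14,0,0,0,0.6],[0.002,0,-0.17,0,0,0,0.6],[0.002,0,-0.19,0,0,0,0.6],[0.002,0,-0.2,0,0,0,0.6],[0.002,0,-0.2,0,0,0,0.6]]';python3 -m creep '[[0,0,-0.003,0,0,0,0.6],[0,0,-0.006,0,0,0,0.6],[0,0,-0.006,0,0,0,0.6]]'
```

```text
t: 25.7
tcp_pos: [566.3, 256.3, 55.8]
tool_rot: [-0.0, 0.689, 0.725, -0.001]
wrist_force: [-0.2, -0.5, -4.3]
opening: 53.0
t: 26.0
tcp_pos: [567.4, 257.6, 53.0]
tool_rot: [0.0, 0.689, 0.725, 0.001]
wrist_force: [-0.6, -0.1, -3.4]
opening: 52.8
```

```bash
python3 -m creep '[[0,0,-0.002,0,0,0,0.6],[0,0,-0.004,0,0,0,0.6],[0,0,-0.006,0,0,0,0.6],[0,0,-0.006,0,0,0,0.6]]';python3 -m creep '[[0,0,-0.0015,0,0,0,0.6],[0,0,-0.003,0,0,0,0.6],[0,0,-0.003,0,0,0,0.6]]'
```

```text
t: 26.4
tcp_pos: [566.4, 257.2, 47.2]
tool_rot: [-0.0, 0.689, 0.725, -0.0]
wrist_force: [-0.3, 0.3, -3.6]
opening: 53.1
t: 26.7
tcp_pos: [566.5, 257.2, 45.0]
tool_rot: [-0.0, 0.689, 0.725, -0.0]
wrist_force: [0.2, 0.1, -2.4]
opening: 53.2
```

```bash
python3 -m creep '[[0,0,-0.0015,0,0,0,0.6],[0,0,-0.002,0,0,0,0.6],[0,0,-0.002,0,0,0,0.6]]'
```

```text
t: 27.0
tcp_pos: [566.8, 257.2, 43.9]
tool_rot: [0.0, 0.689, 0.725, 0.0]
wrist_force: [-0.1, -0.6, -1.7]
opening: 53.1
```

```bash
python3 -m creep '[[0,0,-0.001,0,0,0,0.6],[0,0,-0.001,0,0,0,0.6]]'; python3 -m creep '[[0,0,0,0,0,0,0.25],[0,0,0,0,0,0,0.25],[0,0,0,0,0,0,0.25],[0,0,0.04,0,0,0,0.25],[0,0,0.1,0,0,0,0.25],[0,0,0.16,0,0,0,0.25],[0,0,0.21,0,0,0,0.25]]'; python3 -m creep '[[-0.06,-0.2,0,0,0,0,0],[-0.127,-0.49,0,0,0,0,0],[-0.127,-0.49,0,0,0,0,0],[-0.127,-0.49,0,0,0,0,0],[-0.127,-0.49,0,0,0,0,0],[-0.127,-0.49,0,0,0,0,0],[-0.127,-0.49,0,0,0,0,0],[-0.127,-0.49,0,0,0,0,0],[-0.127,-0.49,0,0,0,0,0],[-0.127,-0.49,0,0,0,0,0]]';python3 -c "
from h import *
st();s,w=cam('wrist','w16.png');k=wristcal(s,w);print([ (b[0],onplane(k,b[0],70).round(1)) for b in blobs(k,'green',100)])
s,a=cam('scene','s16.png');s,b=cam('side','d16.png');print(blobs(a,'green'),blobs(b,'green'))"
```

```text
t: 27.2
tcp_pos: [567.0, 257.2, 43.9]
tool_rot: [0.0, 0.689, 0.725, 0.0]
wrist_force: [-1.8, -0.3, 3.8]
opening: 53.1
t: 27.9
tcp_pos: [567.5, 257.6, 203.1]
tool_rot: [0.001, 0.689, 0.725, 0.001]
wrist_force: [0.2, 0.5, -1.0]
opening: 64.2
t: 28.9
tcp_pos: [471.5, -110.7, 200.6]
tool_rot: [0.0, 0.689, 0.724, 0.0]
wrist_force: [-0.9, -0.3, -0.7]
opening: 85.5
t 28.9 tcp [ 471.5 -110.7  200.6] yaw(y) 2.82 tilt [ 0.001  0.    -1.   ] F [-0.9 -0.3 -0.7] op 85.5 q [-0.32  0.07  1.99  0.    1.09 -0.37]
[([276.2, 194.0], array([ 469.5, -108.9,   70. ]))]
[([258.8, 213.8], [255, 211, 9, 7, 44])] [([314.4, 222.9], [308, 218, 13, 10, 95]), ([313.3, 244.4], [305, 242, 17, 5, 32])]
```

View pics/s16.png

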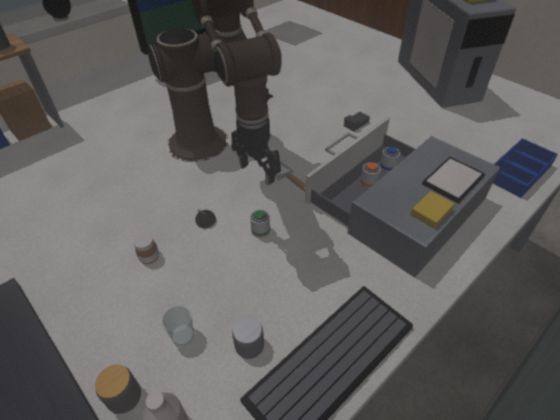

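View pics/w16.png

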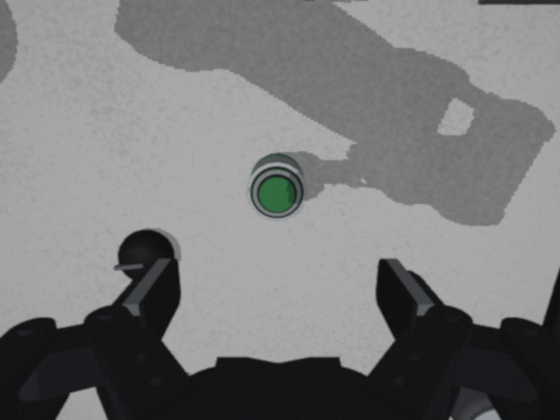

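```bash
python3 -m creep '[[-0.001,0.001,-0.05,0,0,0,0],[-0.001,0.001,-0.11,0,0,0,0],[-0.001,0.001,-0.16,0,0,0,0],[-0.001,0.001,-0.2,0,0,0,0],[-0.001,0.001,-0.22,0,0,0,0],[-0.001,0.001,-0.23,0,0,0,0],[-0.001,0.001,-0.23,0,0,0,0]]'; python3 -m creep '[[0,0,0,0,0,0,0.6],[0,0,0,0,0,0,0.6],[0,0,0,0,0,0,0.6],[0,0,0,0,0,0,0.6],[0,0,0,0,0,0,0.6]]' 40
```

```text
t: 29.75
tcp_pos: [470.3, -108.3, 27.1]
tool_rot: [-0.001, 0.688, 0.726, -0.0]
wrist_force: [0.5, -0.2, 0.4]
opening: 85.1
t: 30.25
tcp_pos: [471.5, -109.7, 29.5]
tool_rot: [0.001, 0.689, 0.725, 0.0]
wrist_force: [-1.1, 0.4, 6.5]
opening: 53.0
```

```bash
python3 -m creep '[[0,0,0.05,0,0,0,0.6],[0,0,0.11,0,0,0,0.6],[0,0,0.17,0,0,0,0.6],[0,0,0.23,0,0,0,0.6],[0,0,0.24,0,0,0,0.6]]';  python3 -m creep '[[0.05,0.1,0,0,0,0,0.6],[0.1,0.2,0,0,0,0,0.6],[0.133,0.357,0,0,0,0,0.6],[0.133,0.357,0,0,0,0,0.6],[0.133,0.357,0,0,0,0,0.6],[0.133,0.357,0,0,0,0,0.6],[0.133,0.357,0,0,0,0,0.6],[0.133,0.357,0,0,0,0,0.6],[0.133,0.357,0,0,0,0,0.6]]'; python3 -c "
from h import *
st();cam('wrist','w17.png')"
```

```text
t: 30.75
tcp_pos: [474.7, -110.8, 214.1]
tool_rot: [0.006, 0.689, 0.725, 0.003]
wrist_force: [1.1, -0.9, -4.2]
opening: 53.0
t: 31.65
tcp_pos: [569.0, 157.1, 206.1]
tool_rot: [-0.001, 0.689, 0.725, -0.002]
wrist_force: [0.3, -0.4, -4.8]
opening: 53.2
t 31.6 tcp [569.  157.1 206.1] yaw(y) 2.92 tilt [-0.004 -0.001 -1.   ] F [ 0.3 -0.4 -4.8] op 53.2 q [ 0.2   0.27  1.74 -0.    1.14  0.15]
```

View pics/w17.png

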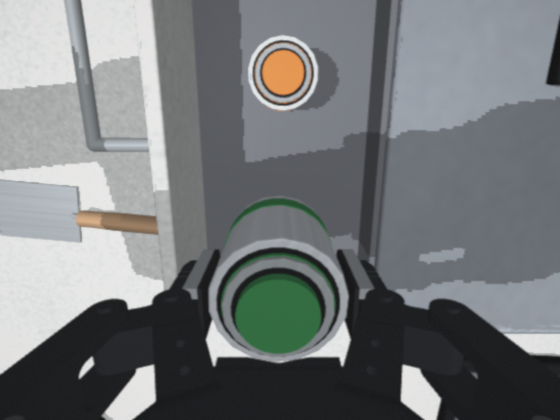

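```bash
python3 -m creep '[[0.002,0,-0.05,0,0,0,0.6],[0.002,0,-0.1,0,0,0,0.6],[0.002,0,-0.14,0,0,0,0.6],[0.002,0,-0.17,0,0,0,0.6],[0.002,0,-0.19,0,0,0,0.6],[0.002,0,-0.2,0,0,0,0.6],[0.002,0,-0.2,0,0,0,0.6]]';python3 -m creep '[[0,0,-0.003,0,0,0,0.6],[0,0,-0.006,0,0,0,0.6],[0,0,-0.009,0,0,0,0.6],[0,0,-0.009,0,0,0,0.6]]'
```

```text
t: 32.4
tcp_pos: [571.5, 157.5, 57.4]
tool_rot: [-0.0, 0.689, 0.725, -0.001]
wrist_force: [1.0, -0.7, -3.2]
opening: 53.2
t: 32.8
tcp_pos: [572.1, 158.4, 51.6]
tool_rot: [0.0, 0.689, 0.725, 0.0]
wrist_force: [-0.1, -1.1, -4.5]
opening: 52.9
```

```bash
python3 -m creep '[[0,0,-0.002,0,0,0,0.6],[0,0,-0.004,0,0,0,0.6],[0,0,-0.004,0,0,0,0.6]]';python3 -m creep '[[0,0,-0.001,0,0,0,0.6],[0,0,-0.002,0,0,0,0.6],[0,0,-0.002,0,0,0,0.6]]'
```

```text
t: 33.1
tcp_pos: [571.7, 158.2, 48.0]
tool_rot: [-0.0, 0.689, 0.725, -0.0]
wrist_force: [-1.3, -0.5, -4.8]
opening: 52.9
t: 33.4
tcp_pos: [572.3, 158.4, 47.6]
tool_rot: [0.0, 0.689, 0.725, 0.0]
wrist_force: [-0.7, -0.6, -0.1]
opening: 53.1
```

Contact with the floor: the hanging load has gone to zero. I release and rise to look.

```bash
python3 -m creep '[[0,0,-0.001,0,0,0,0.6],[0,0,0,0,0,0,0.25],[0,0,0,0,0,0,0.25],[0,0,0,0,0,0,0.25],[0,0,0.04,0,0,0,0.25],[0,0,0.1,0,0,0,0.25],[0,0,0.16,0,0,0,0.25],[0,0,0.21,0,0,0,0.25]]'; python3 -m creep '[[-0.06,0.06,0,0,0,0,0.6],[-0.12,0.122,0,0,0,0,0.6],[-0.18,0.122,0,0,0,0,0.6],[-0.19,0.122,0,0,0,0,0.6],[-0.19,0.122,0,0,0,0,0.6],[-0.19,0.122,0,0,0,0,0.6]]'; python3 -c "
from h import *
st();s,w=cam('wrist','w18.png');k=wristcal(s,w);s,a=cam('scene','s18.png');s,b=cam('side','d18.png')
for n in ['blue','orange','green']: print(n,blobs(a,n),blobs(b,n))
cv2.imwrite('pics/z18.png',cv2.resize(a['pixels'][110:250,290:510],None,fx=3.6,fy=3.6,interpolation=cv2.INTER_CUBIC))"
```

```text
t: 34.2
tcp_pos: [572.7, 158.4, 206.7]
tool_rot: [0.001, 0.689, 0.725, 0.001]
wrist_force: [1.0, 0.1, -0.0]
opening: 63.9
t: 34.8
tcp_pos: [429.7, 250.1, 204.6]
tool_rot: [0.0, 0.688, 0.725, 0.001]
wrist_force: [0.2, -0.5, 0.4]
opening: 33.6
t 34.8 tcp [429.7 250.1 204.6] yaw(y) 3.02 tilt [ 0.002  0.    -1.   ] F [ 0.2 -0.5  0.4] op 33.6 q [ 0.44  0.09  1.96 -0.    1.1   0.39]
blue [([146.6, 5.9], [145, 4, 4, 5, 8]), ([2.6, 140.4], [0, 130, 9, 18, 89]), ([522.5, 166.4], [493, 139, 64, 58, 2094]), ([391.7, 149.8], [387, 147, 10, 7, 55]), ([386.0, 167.7], [382, 165, 9, 5, 18])] [([483.9, 23.3], [435, 0, 121, 55, 4354]), ([240.7, 413.9], [231, 407, 20, 13, 211])]
orange [([319.0, 3.2], [307, 0, 21, 10, 70]), ([387.2, 16.1], [363, 0, 45, 38, 701]), ([371.8, 166.0], [367, 163, 11, 7, 62]), ([366.0, 184.0], [361, 180, 11, 7, 29]), ([141.0, 253.2], [138, 252, 7, 3, 11])] [([248.2, 356.4], [240, 348, 18, 18, 60]), ([251.1, 380.7], [237, 373, 27, 12, 86])]
green [([352.6, 181.6], [348, 178, 10, 8, 55])] [([254.2, 311.2], [247, 304, 16, 15, 181]), ([255.7, 335.1], [245, 332, 21, 6, 37])]
```

View pics/w18.png

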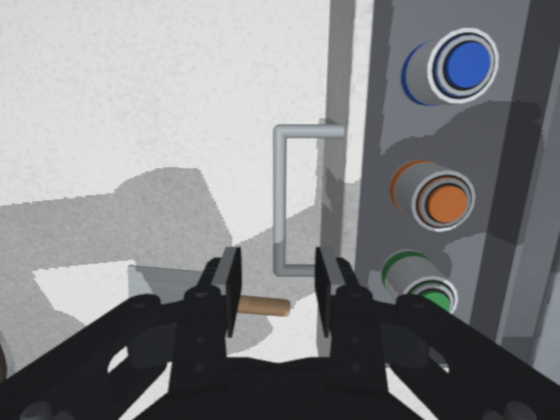

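View pics/z18.png

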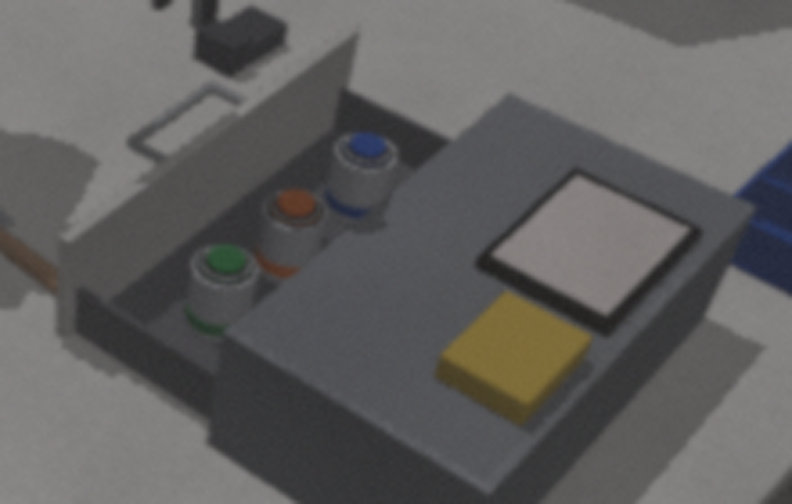

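View pics/d18.png

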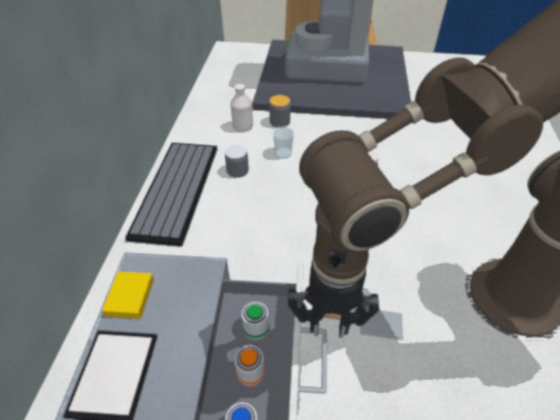

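All three stand upright in the drawer. I check the cap heights, which should be 88 mm, and the handle position.

```bash
python3 -c "
from h import *
s,w=cam('wrist');k=wristcal(s,w);s,a=cam('scene');s,b=cam('side')
def T(u,v,x=None): 
    X,e=tri([ray(a,u),ray(b,v)]+([ray(k,x)] if x else []));return X.round(1),np.round(e,1)
bl=lambda c,n,m:[x[0] for x in blobs(c,n,m)]
print('g',T((352.6,181.6),(254.2,311.2)),'o',T((371.8,166),(249,355.5)),'b',T((391.7,149.8),(240.7,412.5)))
for n in ['blue','orange','green']:
  for q in blobs(k,n,300): print(n,q[0],q[1][4],onplane(k,q[0],88).round(1))
for u in [(280,131),(280,270)]: print(onplane(k,u,105).round(1))
"
```

```text
g (array([574.1, 158.1,  87.6]), array([0.8, 0.8])) o (array([568.9, 251.3,  88.5]), array([1.5, 1.5])) b (array([565.1, 353.1,  91.9]), array([1.8, 1.8]))
blue [465.4, 63.3] 1691 [561.3 359.6  88. ]
blue [408.3, 77.3] 341 [521.4 348.   88. ]
orange [400.4, 176.8] 305 [527. 274.  88.]
orange [445.1, 202.2] 1222 [566.5 255.   88. ]
green [436.0, 297.7] 350 [575.3 167.3  88. ]
[429.2 305.8 105. ]
[435.  196.2 105. ]
```

```bash
python3 -c "
from h import *
s,w=cam('wrist');k=wristcal(s,w);s,a=cam('scene')
for u,v in [((391.7,149.8),(467,62)),((371.8,166),(447,203))]: print(tri([ray(a,u),ray(k,v)]))
"; python3 -m creep '[[0.003,0,0,0,0,0,0.7],[0.003,0,-0.05,0,0,0,0.7],[0.003,0,-0.1,0,0,0,0.7],[0.003,0,-0.135,0,0,0,0.7],[0.003,0,-0.157,0,0,0,0.7],[0.003,0,-0.157,0,0,0,0.7],[0.003,0,-0.157,0,0,0,1],[0.003,0,-0.157,0,0,0,1],[0.003,0,-0.157,0,0,0,1],[0.003,0,-0.157,0,0,0,1]]' 50
```

```text
(array([562.74167651, 360.69182256,  85.85258901]), [np.float64(0.21865968253573223), np.float64(0.2186596825355567)])
(array([568.64635461, 253.98094558,  86.14982394]), [np.float64(0.3296599784669288), np.float64(0.3296599784669347)])
t: 36.2
tcp_pos: [431.8, 249.7, 86.9]
tool_rot: [0.0, 0.689, 0.725, 0.0]
wrist_force: [-0.1, 0.0, -5.1]
opening: 7.9
```

```bash
python3 -m creep '[[0.003,0,0,0,0,0,1],[0.01,0.0005,0,0,0,0,1],[0.018,0.001,0,0,0,0,1],[0.027,0.0014,0,0,0,0,1],[0.036,0.0018,0,0,0,0,1],[0.045,0.0022,0,0,0,0,1],[0.054,0.0027,0,0,0,0,1],[0.063,0.0032,0,0,0,0,1],[0.072,0.0036,0,0,0,0,1],[0.081,0.004,0,0,0,0,1],[0.09,0.0045,0,0,0,0,1],[0.099,0.005,0,0,0,0,1]]'; python3 -m creep '[[0.009,0.0005,0,0,0,0,1],[0.018,0.001,0,0,0,0,1],[0.027,0.0014,0,0,0,0,1],[0.036,0.0018,0,0,0,0,1],[0.045,0.0022,0,0,0,0,1],[0.054,0.0027,0,0,0,0,1],[0.063,0.0032,0,0,0,0,1],[0.072,0.0036,0,0,0,0,1],[0.081,0.004,0,0,0,0,1],[0.088,0.0045,0,0,0,0,1],[0.092,0.0046,0,0,0,0,1],[0.092,0.0046,0,0,0,0,1]]'
```

```text
t: 37.4
tcp_pos: [506.9, 253.5, 86.8]
tool_rot: [0.0, 0.689, 0.725, 0.0]
wrist_force: [-2.3, -3.1, 4.5]
opening: 8.4
t: 38.6
tcp_pos: [576.7, 256.9, 86.9]
tool_rot: [0.001, 0.689, 0.725, 0.001]
wrist_force: [0.3, -2.8, 2.7]
opening: 8.0
```

Now the last few millimetres, to the stop.

```bash
python3 -m creep '[[0.002,0,0,0,0,0,1],[0.004,0,0,0,0,0,1],[0.004,0,0,0,0,0,1]]'; python3 -m creep '[[0.002,0,0,0,0,0,1],[0.004,0,0,0,0,0,1],[0.004,0,0,0,0,0,1]]'
```

```text
t: 38.9
tcp_pos: [578.2, 257.0, 86.8]
tool_rot: [0.0, 0.689, 0.725, 0.0]
wrist_force: [-0.4, -2.8, 5.4]
opening: 7.9
t: 39.2
tcp_pos: [578.9, 257.0, 86.8]
tool_rot: [-0.002, 0.689, 0.725, -0.002]
wrist_force: [-5.3, -3.1, 8.2]
opening: 8.1
```

```bash
python3 -m creep '[[0.003,0,0,0,0,0,1],[0,0,0,0,0,0,0.68],[0,0,0,0,0,0,0.68],[0,0,0,0,0,0,0.68],[0,0,0.04,0,0,0,0.68],[0,0,0.1,0,0,0,0.68],[-0.04,0,0.16,0,0,0,0.68],[-0.1,0,0.2,0,0,0,0.68],[-0.15,0,0.2,0,0,0,0.68],[-0.15,0,0.2,0,0,0,0.68]]'; python3 -c "
from h import *
st();s,w=cam('wrist','w20.png');k=wristcal(s,w);s,a=cam('scene','s20.png')"
```

```text
t: 40.2
tcp_pos: [463.8, 257.0, 236.8]
tool_rot: [-0.001, 0.688, 0.726, -0.001]
wrist_force: [-0.1, -0.1, -0.2]
opening: 27.4
t 40.2 tcp [463.8 257.  236.8] yaw(y) 3.05 tilt [-0.003  0.    -1.   ] F [-0.1 -0.1 -0.2] op 27.4 q [0.42 0.12 1.85 0.   1.17 0.37]
```

View pics/w20.png

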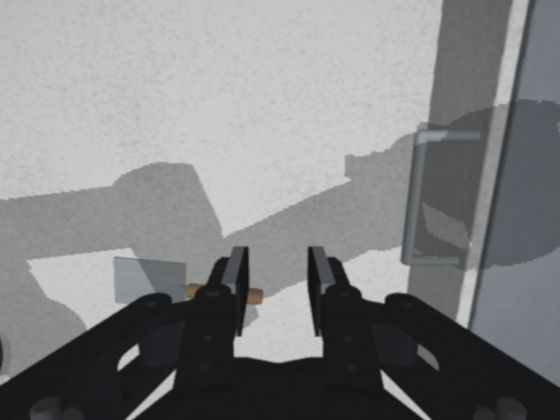

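View pics/s20.png

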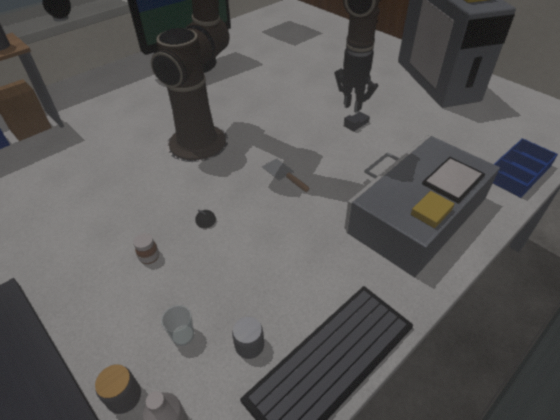

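```bash
python3 -c "
from h import *
s,w=cam('wrist');k=wristcal(s,w)
for u in [(421,134),(409,261)]: print(onplane(k,u,105).round(1))
a=cv2.imread('pics/scene0.png').astype(np.float32).mean(2);b=cv2.imread('pics/s20.png').astype(np.float32).mean(2)
# shift of handle/front strip and of spatula by phase correlation
for n,(y0,y1,x0,x1) in dict(handle=(145,182,358,392),front=(140,225,345,420),unit=(180,250,380,470),spat=(160,192,265,312),side_tin=(315,360,230,268)).items():
  print(n,cv2.phaseCorrelate(a[y0:y1,x0:x1].copy(),b[y0:y1,x0:x1].copy()))
"
```

```text
[581.3 315.3 105. ]
[589.9 202.6 105. ]
handle ((0.02506515543569776, -0.028802090798080826), 0.8436284169554711)
front ((0.794219576801062, -0.007518131255039862), 0.6799925980744539)
unit ((0.005231893829268586, 0.04102152042798224), 0.9650882509019639)
spat ((-0.9936113414700536, -0.9381471757697177), 0.3443294328947862)
side_tin ((0.008006883446537216, 0.4318065948351908), 0.9720101340611775)
```

```bash
python3 -c "
from h import *
print(arm.hand_in());st()"
```

```text
the job is handed in; nothing more can be done
None
the job is handed in; nothing more can be done
```

I put all three shields (blue, green and orange; there was no yellow one) away in the drawer, pushed it shut and handed the job in after about 40 s of robot time. No verdict was reported.

**What I did:** I pulled the drawer open by its handle, about 148 mm. On the bench I pressed each cap straight down to the stop at 70 mm, where the push force rose to between 14 and 25 N. I then stood the shields in a row in the drawer and pushed it shut by the handle.

**Last checks that agreed:**
- **Shields:** all three looked upright with their tubes home just before closing. Cap heights came out at about 86–88 mm, against 88 expected.
- **Drawer:** it was pushed to its stop. The handle is within 0.03 pixel of its first place in the scene picture, so it is shut.
- **Robot:** it is clear of everything, with wrist force near zero.

**Checks that disagreed or were weak:**
- The scene and side pictures put the blue cap at 92 mm, because its patch was cut off by the picture edge. The scene and wrist pictures gave 86 mm.
- An off-axis wrist view after closing put the handle about 8 mm from its place. I trusted the scene comparison and the push to the stop instead.
- The spatula comparison was poor because of shadow (about 1 pixel). Otherwise I only looked at the bystanders by eye, and they appear unmoved.
- My first grip on the orange shield sat too high, so I let go and gripped it again lower.

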